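# Try the latch, feel out the solid knob and offer it to the spindle

### The arm

A 6-joint arm with a two-finger parallel gripper is mounted at the origin on the work surface. World frame = base frame: x ahead of the robot, y to its left, z up, the work surface at z = 0. Lengths are in m, angles in degrees, forces in N, time in s.
With the tool pointing down it reaches from about 0.4 to 0.825 m from the base axis. Payload 7 kg.
Tool frame: the origin (TCP) lies between the finger pads; the fingertips stand 11 mm ahead of it and the grasp point (between the pads) lies 8 mm behind it (r.tcp_to_tips is the distance from the TCP to the fingertips, in m); x points along the fingers, y is the direction in which the jaws open and shut, and the axes are right-handed (so a half turn about x gives the same grasp; the last joint's range is limited). The gripper opens to 88 mm and grips with 3 to 60 N. Pads are 19 mm wide; open, the fingers measure 130 mm over their backs; the gripper's body (78 mm by 193 mm) begins 47 mm behind the grasp point.
Start: joints at [90.075, 20.546, 0.682, 0, -70.136, -16.507], TCP at [0.191, 0.647, 0.238] pointing down, gripper open.
Joint ranges: [-176.03, 176.03], [-82.01, 121.73], [-58.28, 71.71], [-173.87, 95.51], [-174.79, -0.11], [-173.66, 173.66]. Speed limits (degrees/s): [136.94, 136.94, 172.46, 180, 180, 180].

### API

Orientations are given as [roll, pitch, yaw] about the fixed x, y, z axes, in that order (R = Rz(yaw) Ry(pitch) Rx(roll)).
In Python, from plant import r gives the robot as it stands.
- The arm moves only by the tool arm_command, never from a script. Its argument "plan" is a list of rows, each an object of numbers: "dx", "dy", "dz": the shift along the tool's x, y, z each as a share of 0.02 m, from -1 to 1; "wx", "wy", "wz": the turn, a rotation vector about the tool's x, y, z each as a share of 0.08 rad, from -1 to 1. In form: [{"dx": .., "dy": .., "dz": .., "wx": .., "wy": .., "wz": ..}, ...]. A call has 1 to 20 rows; each row shifts and turns the pose as measured when the row begins, along the tool's axes as they then stand; what a row does not reach is not made up. A row lasts 1/12 s, in which the tool goes at most 41.7 mm and 7.16 degrees, less where a joint would pass 70% of its speed; a pose out of reach is approached as far as the arm can. A call with a number of a shift or a turn outside -1 to 1 is refused whole. A call with a gripper value outside its range is refused whole. "fingers" is the closure, from -1 (fully open) to 1 (shut), so that 0 is half open, set as the call begins (left out, the last holds). The fingers move at their own pace and stop on an object; "force" is the grip in N (left out, the last holds). Time passes only in rows, so rows that do not move let the fingers close. It gives the time, the measured TCP pose, the force and the opening at its end, in the units of the state.
- r.get_state(): the state, without advancing time (a new reading comes with each control period).
- r.capture(name): name is "scene" or "top"; returns (picture, depth): 400x640x3 uint8, red, green, blue; 400x640 float32, m along the optical axis (not along the pixel's ray), 0 where there is no reading.
- r.camera_model(name): a dict with "vertical_fov" (degrees; the focal length in pixels is half the picture's height over the tangent of half this angle, whatever the lens; pixels are square), "cx", "cy" (the principal point, pixels), "R" (3x3) and "t" (3): a world point X has camera coordinates R X + t. Camera axes: x right, y down, z forward; pixel columns grow to the right and rows downward; lengths in m; the calibration is good to about 2 mm. A picture is of the moment at which its call begins. camera_model takes no time and is no camera call.
- r.close_job(): hands the job in, once; it reports no verdict.
Trained networks look in the newest picture that a camera, given by its name, has taken for a name from the list of things; names that differ only in an ending like _2 or _b are one class to them, and where a whole thing is asked for, a point or a joint stands for the part that bears it (a point fixed in the world has none). Each returns a list of dicts, best first, with "score" (0 to 1); they miss things now and then, are a little off and sometimes report something else, mostly with a low value. They report only what shows in the picture. A call takes as long as a camera call. They do not tell look-alikes from the thing itself.
- r.cut_out(camera, query): "mask" (400x640 bool, what is visible of it) and "bbox" ([left, top, width, height] in pixels, round what is visible of it).
- r.spot_point(camera, query): "centre" ([column, row] in pixels: a listed point, or the origin of a listed thing).
The state is a dict: "time_s": time; "joints": joint angles; "qd": joint speeds; "joint_torque": joint torques, N m; "tcp_pos": TCP position; "eef_rot": TCP orientation; "contact_force": force on the tool from outside, world axes, zero at the start; "moment": the same for the moment, N m; "gripper_width": finger opening in m.
Only numpy, scipy, OpenCV 4.12 (cv2) and the standard library are available. Lean on these libraries where they do the work, as an engineer would, in place of code of your own. Each camera call takes 0.05 s, during which the arm holds its last target.

### The job

Help me put a knob on this door sample: first twist the bare square spindle standing out of it clockwise to its stop and let go, so that the latch springs back by itself. Then lift the two look-alike brass knobs from the cardboard carton in turn and feel which is heavier; stand the lighter, hollow one upright in the grey returns tray, setting it down rather than dropping it, and finish while still holding the heavier, solid one, upright and still, in line with the spindle and about 2 cm above its end without touching it. Leave the screwdriver, the jar and the wood offcut where they are.

Things in the scene. Friction and masses are not known exactly. Their poses are not given: they have to be found in the camera images.
- door_sample: Piece of a wooden door, 200 mm (its x) by 220 mm (its y), lying flat, fixed, its upper face 58 mm above the bench. Origin: centre of its underside, on the bench. A brass latch bolt stands out of its far (+x) edge. On the upper face, 40 mm from the origin along +x, a brass rose (52 mm across, 8 mm thick) with the spindle in its middle.
- spindle (a joint): Turn of the bare steel spindle: a 9 mm square bar standing upright 50 mm out of the rose (from 66 to 116 mm above the bench). Its flats lie along the sample's x and y when at rest. 0 = at rest, 0.9 rad = its stop (latch bolt drawn in); grows clockwise seen from above. A light spring turns it back to 0 when let go (about 0.06 Nm at the stop).
- spindle_tip (a point): Centre of the spindle's upper end, 116 mm above the bench; its axes are the door sample's.
- knob_a: One of two brass door knobs that look alike, 62 mm tall: drum-shaped head 53 mm across, sides upright from 27 to 56 mm above the foot (grip about 42 mm up), 20 mm neck, 34 mm foot. Origin: centre of the foot's underside, z up to the head. Starts upright at the carton's -x end. One knob is solid, 420 to 580 g, the other hollow, 140 to 220 g; only lifting tells which.
- knob_b: One of two brass door knobs that look alike, 62 mm tall: drum-shaped head 53 mm across, sides upright from 27 to 56 mm above the foot (grip about 42 mm up), 20 mm neck, 34 mm foot. Origin: centre of the foot's underside, z up to the head. Starts upright at the carton's +x end. One knob is solid, 420 to 580 g, the other hollow, 140 to 220 g; only lifting tells which.
- carton: Low open cardboard carton, fixed, 260 mm (its x) by 140 mm (its y), walls 20 mm high and 4 mm thick, floor 4 mm thick. Origin: centre of its underside. The knobs start in it, about 116 mm apart along its x. It may stand on the left or on the right of the bench.
- returns: Low open grey plastic tray for returned goods, empty, fixed, 150 by 150 mm, walls 22 mm high and 4 mm thick, floor 4 mm thick. Origin: centre of its underside. It stands on the other side of the bench from the carton.
- screwdriver: Bystander: screwdriver with a green handle, 160 mm long, 26 mm thick, lying beyond the door sample. Origin: under its middle.
- screw_jar: Bystander: closed amber jar with a steel lid, 60 mm across, 75 mm tall, standing beyond the door sample. Origin: centre of its underside.
- offcut: Bystander: offcut of wooden moulding, 100 by 45 mm, 24 mm high, lying beyond the door sample. Origin: centre of its underside.
Things that resemble listed ones, but are neither listed nor needed, are in the scene too. Leave any green or purple look-alike of the knob_a alone. Of the things that look like the returns, take the one that is farthest from the robot's base at the start.

How it is judged:
By the outcome, as a careful person would: the job done as asked, in the order asked, and still so for the second after the job is handed in, while the arm keeps its last pose, push and grip.
It also fails if it takes over 72 s, if anything falls off the work surface, if the arm or the gripper's body presses on something with over 40 N, if the wrist force passes 120 N, or if a joint passes its speed limit or range.

## Working session

There is one attempt and no reset: what is moved stays moved. The work goes in short steps, Python scripts to look and compute and a tool call to move; the robot and the scene stay as the last step left them, time stands still between calls to the robot, and variables do not carry over. Pictures are saved under pics/ and viewed, and the job is handed in when it is done.

Besides the shell and the picture viewer there is one more tool, called after ">>>" in YAML: its name, and indented under it one key for each argument. arm_command: Moves the arm, as the interface text tells. Shift numbers are shares of 0.02 m and turn numbers shares of 0.08 rad, none past 1 either way. Its arguments: {"type":"object","properties":{"plan":{"type":"array","items":{"type":"object","properties":{"dx":{"type":"number"},"dy":{"type":"number"},"dz":{"type":"number"},"wx":{"type":"number"},"wy":{"type":"number"},"wz":{"type":"number"}}}},"fingers":{"type":"number"},"force":{"type":"number"}},"required":["plan"]}

```bash
ls -la && mkdir -p pics && python3 - <<'E'
from plant import r
import cv2,numpy as np
print(r.get_state())
for n in ("scene","top"):
    im,d=r.capture(n)
    cv2.imwrite(f"pics/{n}0.png",im[:,:,::-1]); np.save(f"pics/{n}0_d.npy",d); np.save(f"pics/{n}0_im.npy",im)
    print(n,r.camera_model(n))
E
```

```text
total 12
drwxr-xr-x  3 agent agent 4096 Dec  7 14:28 .
drwxr-xr-x 23 root  root  4096 Dec  7 14:28 ..
drwxr-xr-x  2 agent agent 4096 Dec  7 14:28 pics
{'time_s': 0.0, 'joints': array([ 9.00743846e+01,  2.05909192e+01,  6.33739944e-01, -1.84458902e-02,
       -7.01351709e+01, -1.65055294e+01]), 'qd': array([-0.05118675,  0.03376857,  0.00066059,  0.10446167,  0.08592259,
        0.01860429]), 'joint_torque': array([ 9.52390910e-04, -5.82702184e+01,  2.93053508e+01,  6.99750692e+00,
        6.82327125e-03, -1.58855987e-04]), 'tcp_pos': array([0.19084908, 0.64697421, 0.2366335 ]), 'eef_rot': array([  95.87247193,   89.90603549, -100.56495477]), 'contact_force': array([0.61153501, 0.13282844, 0.09181363]), 'moment': array([ 0.05419026, -0.05945292, -0.00105405]), 'gripper_width': 0.08758662805033426}
scene {'vertical_fov': 46.37350976840578, 'cx': 323.2772855409002, 'cy': 193.90792353184568, 'R': array([[-0.82727802,  0.5615723 ,  0.01573611],
       [ 0.43843781,  0.66288971, -0.60691805],
       [-0.35125967, -0.49519066, -0.79460862]]), 't': array([ 0.4086387 , -0.22540588,  1.35783997])}
top {'vertical_fov': 51.35679794534506, 'cx': 322.18233689203817, 'cy': 205.4373698855694, 'R': array([[-0.01955873, -0.99975803, -0.01006641],
       [-0.98708049,  0.0209102 , -0.15885487],
       [ 0.15902692,  0.00682936, -0.98725063]]), 't': array([0.08045747, 0.53654099, 1.1519825 ])}
```

View pics/scene0.png

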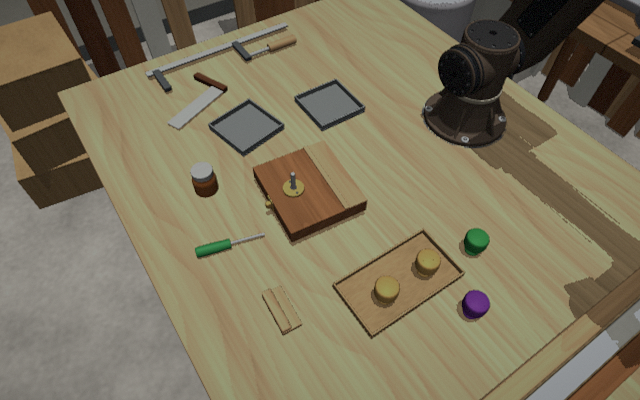

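View pics/top0.png

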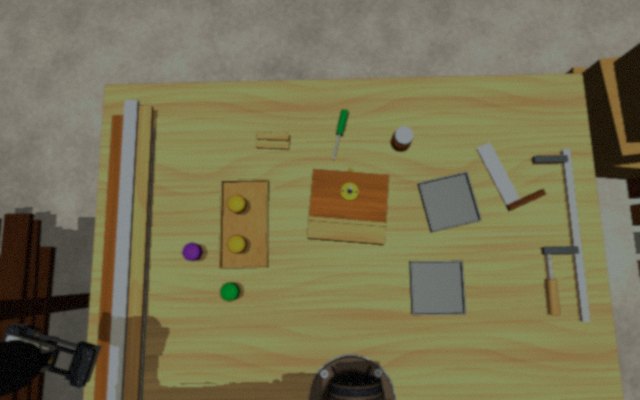

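Top view: knobs in the carton at (237,204) and (236,244). Green (230,291) and purple (192,251) look-alikes are to be left alone. There are two grey trays, at (448,202) and (437,288). Next I measure.

```bash
cat > h.py <<'E'
import numpy as np,cv2
from plant import r
def foc(m): return 200/np.tan(np.radians(m["vertical_fov"]/2))
def back(m,u,v,z):
    f=foc(m); c=np.array([(u-m["cx"])/f*z,(v-m["cy"])/f*z,z*np.ones_like(u,dtype=float)])
    return (m["R"].T@(c.reshape(3,-1)-np.array(m["t"])[:,None])).T
def cloud(n,d):
    m=r.camera_model(n); v,u=np.mgrid[0:400,0:640]
    return back(m,u.astype(float),v.astype(float),d).reshape(400,640,3)
def proj(m,X):
    c=m["R"]@np.array(X)+m["t"]; return foc(m)*c[:2]/c[2]+[m["cx"],m["cy"]]
def atz(m,u,v,z):
    f=foc(m); d=m["R"].T@np.array([(u-m["cx"])/f,(v-m["cy"])/f,1]); o=-m["R"].T@np.array(m["t"])
    return o+d*(z-o[2])/d[2]
E
python3 - <<'E'
from h import *
for n in ("scene","top"):
    m=r.camera_model(n); d=np.load(f"pics/{n}0_d.npy"); P=cloud(n,d)
    print("==",n)
    for q in ("door_sample","knob_a","returns","carton","spindle","screwdriver","screw_jar","offcut"):
        for o in r.cut_out(n,q):
            k=o["mask"]&(d>0); p=P[k]
            if len(p)==0: continue
            top=np.percentile(p[:,2],95); t=p[p[:,2]>top-0.006]
            (c,s,a)=cv2.minAreaRect((t[:,:2]*1000).astype(np.float32))
            print(q,round(o["score"],2),o["bbox"],"med",np.median(p,0).round(3),"ztop",top.round(3),"rect",np.round(c),np.round(s),round(a,1))
    for q in ("spindle_tip","knob_a","returns","carton","door_sample"):
        print(q,[(round(o["score"],2),np.round(o["centre"],1), atz(m,*o["centre"],0.116 if q=="spindle_tip" else 0.0).round(3)) for o in r.spot_point(n,q)])
print(r.get_state()["time_s"])
E
```

```text
== scene
door_sample 0.6 [251.8, 139.6, 120.5, 102.7] med [0.547 0.016 0.058] ztop 0.065 rect [537.  -2.] [222. 200.] 84.0
knob_a 0.85 [463.5, 229.6, 26.4, 26.8] med [0.314 0.337 0.056] ztop 0.062 rect [305. 333.] [46. 47.] 88.3
knob_a 0.71 [414.2, 246.2, 26.8, 30.3] med [0.443 0.319 0.061] ztop 0.066 rect [435. 315.] [47. 46.] 42.0
knob_a 0.64 [375.6, 276.8, 27.5, 30.4] med [0.557 0.321 0.062] ztop 0.066 rect [551. 316.] [48. 47.] 40.4
knob_a 0.59 [463.2, 288.8, 27.0, 29.8] med [0.426 0.444 0.058] ztop 0.062 rect [417. 442.] [46. 46.] 36.4
returns 0.93 [211.0, 102.2, 74.3, 55.0] med [ 0.549 -0.303  0.005] ztop 0.021 rect [ 549. -302.] [153. 155.] 11.9
returns 0.93 [295.2, 76.7, 68.3, 52.6] med [ 0.301 -0.254  0.005] ztop 0.021 rect [ 303. -251.] [155. 154.] 89.5
carton 0.96 [331.8, 226.8, 133.2, 110.2] med [0.504 0.303 0.004] ztop 0.02 rect [498. 301.] [142. 264.] 89.8
screw_jar 0.78 [191.9, 160.5, 26.2, 38.4] med [ 0.739 -0.15   0.056] ztop 0.077 rect [ 735. -167.] [52. 48.] 47.4
offcut 0.57 [261.8, 287.6, 38.2, 48.6] med [0.751 0.222 0.015] ztop 0.026 rect [760. 217.] [100.  22.] 
[... 1905 characters left out ...]
p 0.065 rect [533.  -5.] [217. 199.] 84.4
offcut 0.8 [258.1, 134.6, 34.0, 16.8] med [0.745 0.212 0.015] ztop 0.027 rect [755. 212.] [94. 22.] 87.6
spindle_tip []
knob_a [(0.75, array([200.7, 246.4]), array([0.431, 0.429, 0.   ])), (0.66, array([240.4, 245.4]), array([0.431, 0.312, 0.   ])), (0.61, array([239.2, 206.1]), array([0.548, 0.317, 0.   ])), (0.59, array([233.3, 292.8]), array([0.295, 0.331, 0.   ]))]
returns [(0.74, array([436.3, 286.5]), array([ 0.302, -0.254,  0.   ])), (0.64, array([444.6, 203.2]), array([ 0.544, -0.294,  0.   ]))]
carton [(0.69, array([247.8, 228.1]), array([0.482, 0.291, 0.   ]))]
door_sample [(0.58, array([347. , 209.6]), array([ 0.531, -0.004,  0.   ]))]
1.4
```

Farther tray: (448,202) in the top view, world (0.549,-0.303), 0.63 m from the base, against 0.39 m for (437,288). I use the farther one. Now I refine the spindle and knob axes and confirm them in one crop.

```bash
python3 - <<'E'
from h import *
tiles=[]
for n in ("scene","top"):
    m=r.camera_model(n); d=np.load(f"pics/{n}0_d.npy"); im=np.load(f"pics/{n}0_im.npy"); P=cloud(n,d)
    near=(np.hypot(P[...,0]-.575,P[...,1]+.007)<.035)&(d>0)
    s=near&(P[...,2]>.075); print(n,"spindle pts",s.sum()); 
    for x in P[s]: print(x.round(4),end=' ')
    print()
    s=near&(P[...,2]>.062)&(P[...,2]<.070); p=P[s][:,:2]; print("rose centroid",p.mean(0), cv2.minEnclosingCircle((p*1000).astype(np.float32)), s.sum())
    # door top rect
    c=(np.abs(P[...,2]-.058)<.004)&(np.hypot(P[...,0]-.535,P[...,1]+.004)<.16)&(d>0)
    print("door",cv2.minAreaRect((P[c][:,:2]*1000).astype(np.float32)))
    for kx,ky in ((.433,.313),(.549,.315)):
        k=(np.hypot(P[...,0]-kx,P[...,1]-ky)<.04)&(P[...,2]>.055)&(d>0); p=P[k]
        print("knob",p.mean(0).round(4),cv2.minEnclosingCircle((p[:,:2]*1000).astype(np.float32)))
    x,y=(np.round(proj(m,[.575,-.007,.09])).astype(int))
    tiles.append(cv2.resize(im[y-45:y+45,x-55:x+55],(385,315),interpolation=cv2.INTER_CUBIC))
    x,y=(np.round(proj(m,[.549,-.303,.0])).astype(int))
    tiles.append(cv2.resize(im[y-45:y+45,x-55:x+55],(385,315),interpolation=cv2.INTER_CUBIC))
cv2.imwrite("pics/c1.png",np.vstack([np.hstack(tiles[:2]),np.hstack(tiles[2:])])[:600,:,::-1])
E
```

```text
scene spindle pts 67
[ 0.5771 -0.0124  0.1147] [ 0.5765 -0.0089  0.1177] [ 0.574  -0.0087  0.1164] [ 0.571  -0.0092  0.1139] [ 0.5795 -0.0132  0.1119] [ 0.5792 -0.009   0.1159] [ 0.5779 -0.0066  0.1174] [ 0.5748 -0.0075  0.1145] [ 0.5729 -0.0063  0.1145] [ 0.5801 -0.0077  0.1142] [ 0.5789 -0.0051  0.1161] [ 0.5773 -0.0033  0.1167] [ 0.5747 -0.0034  0.1149] [ 0.5723 -0.003   0.1137] [ 0.5795 -0.0089  0.109 ] [ 0.5803 -0.0029  0.1156] [ 0.5763 -0.0055  0.1104] [ 0.5757 -0.0019  0.1136] [ 0.5734 -0.0012  0.1128] [ 0.58   -0.0084  0.1062] [ 0.5795 -0.0046  0.1098] [ 0.5771 -0.0042  0.1085] [ 0.5744 -0.0043  0.1067] [ 0.5726 -0.0029  0.1069] [ 0.58   -0.0088  0.1023] [ 0.5807 -0.0027  0.1089] [ 0.5779 -0.0031  0.1066] [ 0.5756 -0.0024  0.1058] [ 0.5719 -0.0044  0.1013] [ 0.5806 -0.0079  0.0999] [ 0.5802 -0.0039  0.1038] [ 0.5771 -0.0047  0.1008] [ 0.5756 -0.0027  0.1019] [ 0.5724 -0.0037  0.0987] [ 0.5807 -0.0081  0.0962] [ 0.5816 -0.0018  0.1032] [ 0.578  -0.0035  0.099 ] [ 0.5751 -0.0039  0.0966] [ 0.5717 -0.0051  0.0932] [ 0.5827 -0.0048  0.0972] [ 0.5808 -0.0035  0.0973] [ 0.5781 -0.0
[... 1368 characters left out ...]
727 -0.0128  0.1154] [ 0.57   -0.0046  0.1157] [ 0.5702 -0.0074  0.1146] [ 0.5698 -0.01    0.1162] [ 0.5704 -0.0055  0.0998] [ 0.5699 -0.0081  0.1022] [ 0.5701 -0.0109  0.1005] [ 0.5722 -0.004   0.0766] [ 0.5697 -0.006   0.0892] [ 0.57   -0.0089  0.0873] [ 0.5693 -0.0115  0.0907] [ 0.5694 -0.0067  0.0761] 
rose centroid [ 0.57320273 -0.00797787] ((574.5943603515625, -3.919450283050537), 31.999488830566406) 219
door ((535.1402587890625, -4.5963897705078125), (219.87014770507812, 201.92788696289062), 84.13199615478516)
knob [0.4317 0.3114 0.0629] ((431.93365478515625, 312.60772705078125), 25.77948760986328)
knob [0.5466 0.3125 0.0627] ((548.1917724609375, 313.2532653808594), 26.26548194885254)
```

View pics/c1.png

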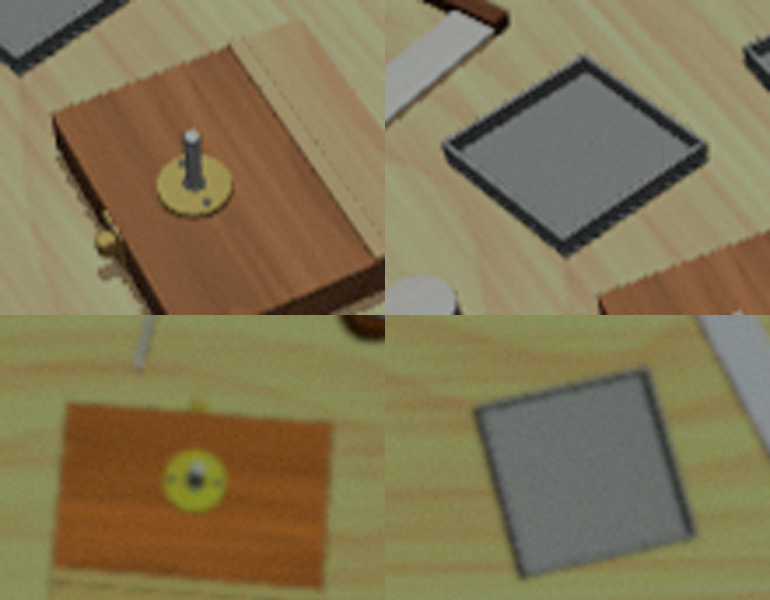

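Crop: the square spindle stands on the rose (scene about (293,180)), its tip near (0.576,-0.008). The far tray is empty and bordered by dark walls. Everything matches the listed sizes.

```bash
cat >> h.py <<'E'
from scipy.spatial.transform import Rotation as Ro
def Rt(s=None):
    s=s or r.get_state(); a=s["eef_rot"]; return Ro.from_euler("xyz",a,degrees=True).as_matrix()
def rep(tgt=None,yaw=None):
    s=r.get_state(); M=Rt(s)
    print("t",round(s["time_s"],2),"pos",s["tcp_pos"].round(4),"jawyaw",round(np.degrees(np.arctan2(M[1,1],M[0,1])),2),"xaxis",M[:,0].round(4),"w",round(s["gripper_width"],4),"F",s["contact_force"].round(2),"M",s["moment"].round(3),"j",s["joints"].round(1))
    if yaw is not None:
        # target: x down, y at yaw
        c,q=np.cos(np.radians(yaw)),np.sin(np.radians(yaw)); y=np.array([c,q,0]);x=np.array([0,0,-1.]);T=np.stack([x,y,np.cross(x,y)],1)
        rv=Ro.from_matrix(M.T@T).as_rotvec(); print(" rot rows total (of .08):",(rv/.08).round(2))
        if tgt is not None: print(" shift in TARGET axes (of .02):",((T.T@(np.array(tgt)-s["tcp_pos"]))/.02).round(2))
    if tgt is not None: print(" shift in current axes (of .02):",((M.T@(np.array(tgt)-s["tcp_pos"]))/.02).round(2))
E
python3 - <<'E'
from h import *
for y in (84.1,-95.9,-5.9,174.1): rep((.5755,-.0078,.2366),y)
E
```

```text
t 1.4 pos [0.191  0.6474 0.2376] jawyaw -106.43 xaxis [ 0. -0. -1.] w 0.0873 F [-0.53  0.66  0.59] M [-0.015 -0.035  0.007] j [ 90.1  20.5   0.7   0.  -70.1 -16.5]
 rot rows total (of .08): [36.97 -0.    0.  ]
 shift in TARGET axes (of .02): [  0.05 -30.61  22.49]
 shift in current axes (of .02): [  0.05  25.98 -27.71]
t 1.4 pos [0.191  0.6474 0.2376] jawyaw -106.43 xaxis [ 0. -0. -1.] w 0.0873 F [-0.53  0.66  0.59] M [-0.015 -0.035  0.007] j [ 90.1  20.5   0.7   0.  -70.1 -16.5]
 rot rows total (of .08): [-2.3 -0.  -0. ]
 shift in TARGET axes (of .02): [  0.05  30.61 -22.49]
 shift in current axes (of .02): [  0.05  25.98 -27.71]
t 1.4 pos [0.191  0.6474 0.2376] jawyaw -106.43 xaxis [ 0. -0. -1.] w 0.0873 F [-0.53  0.66  0.59] M [-0.015 -0.035  0.007] j [ 90.1  20.5   0.7   0.  -70.1 -16.5]
 rot rows total (of .08): [-21.93  -0.    -0.  ]
 shift in TARGET axes (of .02): [ 0.05 22.49 30.61]
 shift in current axes (of .02): [  0.05  25.98 -27.71]
t 1.4 pos [0.191  0.6474 0.2376] jawyaw -106.43 xaxis [ 0. -0. -1.] w 0.0873 F [-0.53  0.66  0.59] M [-0.015 -0.035  0.007] j [ 90.1  20.5   0.7   0.  -70.1 -16.5]
 rot rows total (of .08): [17.34 -0.    0.  ]
 shift in TARGET axes (of .02): [  0.05 -22.49 -30.61]
 shift in current axes (of .02): [  0.05  25.98 -27.71]
```

>>> arm_command:
  plan:
    - {"wx":-0.77}
    - {"wx":-0.77}
    - {"wx":-0.77}
    - {"dy":0.8,"dz":-0.6}
    - {"dy":0.8,"dz":-0.6}
    - {"dy":0.8,"dz":-0.6}
    - {"dy":0.8,"dz":-0.6}
    - {"dy":0.8,"dz":-0.6}
    - {"dy":0.8,"dz":-0.6}
    - {"dy":0.8,"dz":-0.6}
    - {"dy":0.8,"dz":-0.6}
    - {"dy":0.8,"dz":-0.6}
    - {"dy":0.8,"dz":-0.6}
    - {"dy":0.8,"dz":-0.6}
    - {"dy":0.8,"dz":-0.6}
    - {"dy":0.8,"dz":-0.6}
    - {"dy":0.8,"dz":-0.6}
    - {"dy":0.8,"dz":-0.6}
    - {"dy":0.8,"dz":-0.6}
    - {"dy":0.8,"dz":-0.6}
  fingers: -1
  force: 30

```text
schema error: expected keys dx, dy, dz, wx, wy, wz
```

```bash
python3 -c "
from h import *
rep((.5755,-.0078,.2),-95.9)"
```

```text
t 1.4 pos [0.191  0.6474 0.2376] jawyaw -106.43 xaxis [ 0. -0. -1.] w 0.0873 F [-0.53  0.66  0.59] M [-0.015 -0.035  0.007] j [ 90.1  20.5   0.7   0.  -70.1 -16.5]
 rot rows total (of .08): [-2.3 -0.  -0. ]
 shift in TARGET axes (of .02): [  1.88  30.61 -22.49]
 shift in current axes (of .02): [  1.88  25.98 -27.71]
```

All keys are required in each row.

>>> arm_command:
  plan:
    - {"dx":0,"dy":0,"dz":0,"wx":-0.77,"wy":0,"wz":0}
    - {"dx":0,"dy":0,"dz":0,"wx":-0.77,"wy":0,"wz":0}
    - {"dx":0,"dy":0,"dz":0,"wx":-0.77,"wy":0,"wz":0}
    - {"dx":0,"dy":0.8,"dz":-0.6,"wx":0,"wy":0,"wz":0}
    - {"dx":0,"dy":0.8,"dz":-0.6,"wx":0,"wy":0,"wz":0}
    - {"dx":0,"dy":0.8,"dz":-0.6,"wx":0,"wy":0,"wz":0}
    - {"dx":0,"dy":0.8,"dz":-0.6,"wx":0,"wy":0,"wz":0}
    - {"dx":0,"dy":0.8,"dz":-0.6,"wx":0,"wy":0,"wz":0}
    - {"dx":0,"dy":0.8,"dz":-0.6,"wx":0,"wy":0,"wz":0}
    - {"dx":0,"dy":0.8,"dz":-0.6,"wx":0,"wy":0,"wz":0}
    - {"dx":0,"dy":0.8,"dz":-0.6,"wx":0,"wy":0,"wz":0}
    - {"dx":0,"dy":0.8,"dz":-0.6,"wx":0,"wy":0,"wz":0}
    - {"dx":0,"dy":0.8,"dz":-0.6,"wx":0,"wy":0,"wz":0}
    - {"dx":0,"dy":0.8,"dz":-0.6,"wx":0,"wy":0,"wz":0}
    - {"dx":0,"dy":0.8,"dz":-0.6,"wx":0,"wy":0,"wz":0}
    - {"dx":0,"dy":0.8,"dz":-0.6,"wx":0,"wy":0,"wz":0}
    - {"dx":0,"dy":0.8,"dz":-0.6,"wx":0,"wy":0,"wz":0}
    - {"dx":0,"dy":0.8,"dz":-0.6,"wx":0,"wy":0,"wz":0}
    - {"dx":0,"dy":0.8,"dz":-0.6,"wx":0,"wy":0,"wz":0}
    - {"dx":0,"dy":0.8,"dz":-0.6,"wx":0,"wy":0,"wz":0}
  fingers: -1
  force: 30

```text
time_s: 3.07
tcp_pos: [0.3773, 0.3418, 0.2374]
eef_rot: [-119.8, 89.8, 55.2]
contact_force: [0.9, 0.3, -0.1]
gripper_width: 0.0878
```

```bash
python3 -c "
from h import *
rep((.5755,-.0078,.2),-95.9)"
```

```text
t 3.07 pos [0.3773 0.3418 0.2374] jawyaw -95.0 xaxis [ 0.0015  0.0022 -1.    ] w 0.0878 F [ 0.9   0.31 -0.09] M [ 0.026 -0.088 -0.017] j [ 64.3   4.7 -20.    0.  -65.1  20.7]
 rot rows total (of .08): [ 0.2  -0.02  0.03]
 shift in TARGET axes (of .02): [  1.87  16.37 -11.66]
 shift in current axes (of .02): [  1.85  16.56 -11.39]
```

>>> arm_command:
  plan:
    - {"dx":0.1,"dy":0.87,"dz":-0.62,"wx":0.1,"wy":0,"wz":0}
    - {"dx":0.1,"dy":0.87,"dz":-0.62,"wx":0.1,"wy":0,"wz":0}
    - {"dx":0.1,"dy":0.87,"dz":-0.62,"wx":0,"wy":0,"wz":0}
    - {"dx":0.1,"dy":0.87,"dz":-0.62,"wx":0,"wy":0,"wz":0}
    - {"dx":0.1,"dy":0.87,"dz":-0.62,"wx":0,"wy":0,"wz":0}
    - {"dx":0.1,"dy":0.87,"dz":-0.62,"wx":0,"wy":0,"wz":0}
    - {"dx":0.1,"dy":0.87,"dz":-0.62,"wx":0,"wy":0,"wz":0}
    - {"dx":0.1,"dy":0.87,"dz":-0.62,"wx":0,"wy":0,"wz":0}
    - {"dx":0.1,"dy":0.87,"dz":-0.62,"wx":0,"wy":0,"wz":0}
    - {"dx":0.1,"dy":0.87,"dz":-0.62,"wx":0,"wy":0,"wz":0}
    - {"dx":0.1,"dy":0.87,"dz":-0.62,"wx":0,"wy":0,"wz":0}
    - {"dx":0.1,"dy":0.87,"dz":-0.62,"wx":0,"wy":0,"wz":0}
    - {"dx":0.1,"dy":0.87,"dz":-0.62,"wx":0,"wy":0,"wz":0}
    - {"dx":0.1,"dy":0.87,"dz":-0.62,"wx":0,"wy":0,"wz":0}
    - {"dx":0.1,"dy":0.87,"dz":-0.62,"wx":0,"wy":0,"wz":0}
    - {"dx":0.1,"dy":0.87,"dz":-0.62,"wx":0,"wy":0,"wz":0}
    - {"dx":0.1,"dy":0.87,"dz":-0.62,"wx":0,"wy":0,"wz":0}
    - {"dx":0,"dy":0.5,"dz":-0.4,"wx":0,"wy":0,"wz":0}
    - {"dx":0,"dy":0,"dz":0,"wx":0,"wy":0,"wz":0}
    - {"dx":0,"dy":0,"dz":0,"wx":0,"wy":0,"wz":0}

```text
time_s: 4.73
tcp_pos: [0.571, -0.0184, 0.2042]
eef_rot: [-131.1, 89.4, 42.6]
contact_force: [0.6, 0.5, 0.1]
gripper_width: 0.0876
```

```bash
python3 -c "
from h import *
rep((.5755,-.0078,.09),-95.9)"
```

```text
t 4.73 pos [ 0.571  -0.0184  0.2042] jawyaw -96.26 xaxis [ 0.0079  0.0073 -0.9999] w 0.0876 F [0.58 0.52 0.05] M [-0.03   0.024 -0.026] j [ 17.6  12.  -15.7  -0.3 -61.8  66.3]
 rot rows total (of .08): [-0.08 -0.09  0.1 ]
 shift in TARGET axes (of .02): [ 5.71 -0.55 -0.17]
 shift in current axes (of .02): [ 5.71 -0.5  -0.12]
```

>>> arm_command:
  plan:
    - {"dx":0.5,"dy":-0.5,"dz":-0.17,"wx":-0.08,"wy":-0.09,"wz":0.1}
    - {"dx":0.9,"dy":0,"dz":0,"wx":0,"wy":0,"wz":0}
    - {"dx":0.9,"dy":0,"dz":0,"wx":0,"wy":0,"wz":0}
    - {"dx":0.2,"dy":0,"dz":0,"wx":0,"wy":0,"wz":0}
    - {"dx":0,"dy":0,"dz":0,"wx":0,"wy":0,"wz":0}

```text
time_s: 5.15
tcp_pos: [0.5754, -0.006, 0.1532]
eef_rot: [-170.5, 89.9, 3.7]
contact_force: [-0.4, -0.9, -0.3]
gripper_width: 0.0879
```

```bash
python3 -c "
from h import *
rep((.5755,-.0078,.09),-95.9)"
```

```text
t 5.15 pos [ 0.5754 -0.006   0.1532] jawyaw -95.78 xaxis [ 1.9e-03  1.0e-04 -1.0e+00] w 0.0879 F [-0.38 -0.92 -0.33] M [-0.039 -0.032  0.009] j [ 18.9  15.2 -18.8   0.  -55.9  65.3]
 rot rows total (of .08): [ 0.03 -0.02  0.  ]
 shift in TARGET axes (of .02): [ 3.16  0.09 -0.02]
 shift in current axes (of .02): [ 3.16  0.09 -0.01]
```

>>> arm_command:
  plan:
    - {"dx":0.8,"dy":0.09,"dz":0,"wx":0,"wy":0,"wz":0}
    - {"dx":0.9,"dy":0,"dz":0,"wx":0,"wy":0,"wz":0}
    - {"dx":0.9,"dy":0,"dz":0,"wx":0,"wy":0,"wz":0}
    - {"dx":0.4,"dy":0,"dz":0,"wx":0,"wy":0,"wz":0}
    - {"dx":0,"dy":0,"dz":0,"wx":0,"wy":0,"wz":0}

```text
time_s: 5.57
tcp_pos: [0.5773, -0.0044, 0.0954]
eef_rot: [-170.4, 89.6, 4.1]
contact_force: [0.6, 0.6, 0.2]
gripper_width: 0.0876
```

>>> arm_command:
  plan:
    - {"dx":0,"dy":0,"dz":0,"wx":0,"wy":0,"wz":0}
    - {"dx":0,"dy":0,"dz":0,"wx":0,"wy":0,"wz":0}
    - {"dx":0,"dy":0,"dz":0,"wx":0,"wy":0,"wz":0}
    - {"dx":0,"dy":0,"dz":0,"wx":0,"wy":0,"wz":0}
    - {"dx":0,"dy":0,"dz":0,"wx":0,"wy":0,"wz":0}
    - {"dx":0,"dy":0,"dz":0,"wx":0,"wy":0,"wz":0}
  fingers: 1
  force: 20

```text
time_s: 6.07
tcp_pos: [0.5799, -0.0031, 0.1005]
eef_rot: [-168.4, 89.2, 6.3]
contact_force: [0.3, -0.2, -0.0]
gripper_width: 0.0531
```

```bash
python3 -c "
from h import *
rep((.5755,-.0078,.09),-95.9)"
```

```text
t 6.07 pos [ 0.5799 -0.0031  0.1005] jawyaw -95.36 xaxis [ 0.0132  0.0014 -0.9999] w 0.0531 F [ 0.32 -0.23 -0.01] M [-0.01   0.03   0.104] j [ 19.1  18.5 -22.3   0.2 -48.5  65.4]
 rot rows total (of .08): [ 0.12 -0.16  0.03]
 shift in TARGET axes (of .02): [0.52 0.26 0.2 ]
 shift in current axes (of .02): [0.52 0.26 0.21]
```

>>> arm_command:
  plan:
    - {"dx":0.35,"dy":0.25,"dz":0.2,"wx":0.1,"wy":-0.15,"wz":0}
    - {"dx":0.2,"dy":0,"dz":0,"wx":0,"wy":0,"wz":0}
    - {"dx":0.05,"dy":0,"dz":0,"wx":0,"wy":0,"wz":0}

```text
time_s: 6.32
tcp_pos: [0.5757, -0.008, 0.0885]
eef_rot: [-116.0, 89.8, 58.1]
contact_force: [0.8, -0.5, -0.5]
gripper_width: 0.0332
```

```bash
python3 -c "
from h import *
rep((.5755,-.0078,.09),-95.9)"
```

```text
t 6.32 pos [ 0.5757 -0.008   0.0885] jawyaw -95.87 xaxis [ 0.0022  0.0035 -1.    ] w 0.0332 F [ 0.79 -0.51 -0.52] M [-0.025 -0.011 -0.012] j [ 18.6  19.3 -22.8  -0.2 -47.7  65.7]
 rot rows total (of .08): [ 0.01 -0.02  0.05]
 shift in TARGET axes (of .02): [-0.07 -0.01  0.01]
 shift in current axes (of .02): [-0.07 -0.01  0.01]
```

Pose is good, so I keep closing.

>>> arm_command:
  plan:
    - {"dx":0,"dy":0,"dz":0,"wx":0,"wy":0,"wz":0}
    - {"dx":0,"dy":0,"dz":0,"wx":0,"wy":0,"wz":0}
    - {"dx":0,"dy":0,"dz":0,"wx":0,"wy":0,"wz":0}
    - {"dx":0,"dy":0,"dz":0,"wx":0,"wy":0,"wz":0}
    - {"dx":0,"dy":0,"dz":0,"wx":0,"wy":0,"wz":0}

```text
time_s: 6.73
tcp_pos: [0.5751, -0.0078, 0.0872]
eef_rot: [-86.2, 89.8, 87.8]
contact_force: [0.2, -3.2, 0.1]
gripper_width: 0.0089
```

```bash
python3 -c "
from h import *
rep((.5755,-.0078,.09),-95.9)"
```

```text
t 6.73 pos [ 0.5751 -0.0078  0.0872] jawyaw -95.91 xaxis [ 1.0e-04  3.9e-03 -1.0e+00] w 0.0089 F [ 0.19 -3.22  0.13] M [-1.232 -0.049  0.025] j [ 18.6  19.4 -22.9  -0.3 -47.7  65.7]
 rot rows total (of .08): [-0.    0.    0.05]
 shift in TARGET axes (of .02): [-0.14 -0.   -0.02]
 shift in current axes (of .02): [-0.14 -0.   -0.02]
```

>>> arm_command:
  plan:
    - {"dx":0,"dy":0,"dz":0,"wx":0.8,"wy":0,"wz":0}
    - {"dx":0,"dy":0,"dz":0,"wx":0.8,"wy":0,"wz":0}
    - {"dx":0,"dy":0,"dz":0,"wx":0.8,"wy":0,"wz":0}
    - {"dx":0,"dy":0,"dz":0,"wx":0.8,"wy":0,"wz":0}

```text
time_s: 7.07
tcp_pos: [0.5751, -0.0076, 0.0873]
eef_rot: [-71.1, 89.8, 87.9]
contact_force: [-0.8, 1.1, -0.6]
gripper_width: 0.0088
```

```bash
python3 -c "
from h import *
rep((.5755,-.0078,.088),-147.5)"
```

```text
t 7.07 pos [ 0.5751 -0.0076  0.0873] jawyaw -111.0 xaxis [ 1.0e-04  3.4e-03 -1.0e+00] w 0.0088 F [-0.81  1.07 -0.59] M [ 0.057 -0.048  0.028] j [ 18.6  19.4 -22.9  -0.2 -47.7  50.6]
 rot rows total (of .08): [7.96 0.03 0.03]
 shift in TARGET axes (of .02): [-0.04 -0.01 -0.02]
 shift in current axes (of .02): [-0.04  0.   -0.02]
```

Rotation works (15° so far, clean). Continue toward the stop at 51.6°.

>>> arm_command:
  plan:
    - {"dx":0,"dy":0,"dz":0,"wx":0.8,"wy":0,"wz":0}
    - {"dx":0,"dy":0,"dz":0,"wx":0.8,"wy":0,"wz":0}
    - {"dx":0,"dy":0,"dz":0,"wx":0.8,"wy":0,"wz":0}
    - {"dx":0,"dy":0,"dz":0,"wx":0.8,"wy":0,"wz":0}
    - {"dx":0,"dy":0,"dz":0,"wx":0.8,"wy":0,"wz":0}
    - {"dx":0,"dy":0,"dz":0,"wx":0.8,"wy":0,"wz":0}
    - {"dx":0,"dy":0,"dz":0,"wx":0.8,"wy":0,"wz":0}
    - {"dx":0,"dy":0,"dz":0,"wx":0.8,"wy":0,"wz":0}

```text
time_s: 7.73
tcp_pos: [0.5753, -0.0073, 0.0873]
eef_rot: [-45.9, 89.8, 82.4]
contact_force: [0.9, 0.2, -0.3]
gripper_width: 0.0091
```

```bash
python3 -c "
from h import *
rep((.5755,-.0078,.088),-147.5)"
```

```text
t 7.73 pos [ 0.5753 -0.0073  0.0873] jawyaw -141.75 xaxis [ 4.0e-04  2.8e-03 -1.0e+00] w 0.0091 F [ 0.92  0.19 -0.27] M [0.061 0.023 0.009] j [ 18.6  19.4 -22.9  -0.2 -47.7  19.7]
 rot rows total (of .08): [1.25 0.03 0.02]
 shift in TARGET axes (of .02): [-0.04  0.01 -0.03]
 shift in current axes (of .02): [-0.04  0.01 -0.02]
```

>>> arm_command:
  plan:
    - {"dx":0,"dy":0,"dz":0,"wx":0.8,"wy":0,"wz":0}
    - {"dx":0,"dy":0,"dz":0,"wx":0.7,"wy":0,"wz":0}

```text
time_s: 7.9
tcp_pos: [0.5754, -0.0072, 0.0873]
eef_rot: [-41.2, 89.8, 79.8]
contact_force: [-0.2, 0.7, 0.3]
gripper_width: 0.009
```

```bash
python3 -c "
from h import *
rep((.5755,-.0078,.088),-147.5)"
```

```text
t 7.9 pos [ 0.5754 -0.0072  0.0873] jawyaw -148.98 xaxis [ 5.0e-04  2.6e-03 -1.0e+00] w 0.009 F [-0.19  0.72  0.27] M [ 0.169 -0.074  0.212] j [ 18.7  19.4 -22.9  -0.2 -47.7  12.5]
 rot rows total (of .08): [-0.32  0.02  0.02]
 shift in TARGET axes (of .02): [-0.04  0.01 -0.03]
 shift in current axes (of .02): [-0.04  0.01 -0.03]
```

>>> arm_command:
  plan:
    - {"dx":0,"dy":0,"dz":0,"wx":0.5,"wy":0,"wz":0}
    - {"dx":0,"dy":0,"dz":0,"wx":0.5,"wy":0,"wz":0}

```text
time_s: 8.07
tcp_pos: [0.5755, -0.0072, 0.0873]
eef_rot: [-38.4, 89.9, 77.8]
contact_force: [0.0, -0.5, -1.4]
gripper_width: 0.0092
```

```bash
python3 -c "
from h import *
rep((.5755,-.0078,.088),-147.5)"
```

```text
t 8.07 pos [ 0.5755 -0.0072  0.0873] jawyaw -153.8 xaxis [ 5.0e-04  2.3e-03 -1.0e+00] w 0.0092 F [ 0.02 -0.53 -1.4 ] M [0.309 0.135 0.265] j [ 18.7  19.4 -22.9  -0.2 -47.7   7.6]
 rot rows total (of .08): [-1.38  0.02  0.02]
 shift in TARGET axes (of .02): [-0.04  0.02 -0.03]
 shift in current axes (of .02): [-0.04  0.01 -0.03]
```

The moment about z jumped to 0.2–0.27 Nm at 53–58° turned, so the stop is reached. I take one picture of the latch at the stop, then open.

```bash
python3 - <<'E'
from h import *
im,d=r.capture("scene"); cv2.imwrite("pics/s2.png",cv2.resize(im[110:260,200:400],(800,600),interpolation=cv2.INTER_CUBIC)[:,:,::-1])
E
```

```text
(no output)
```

View pics/s2.png

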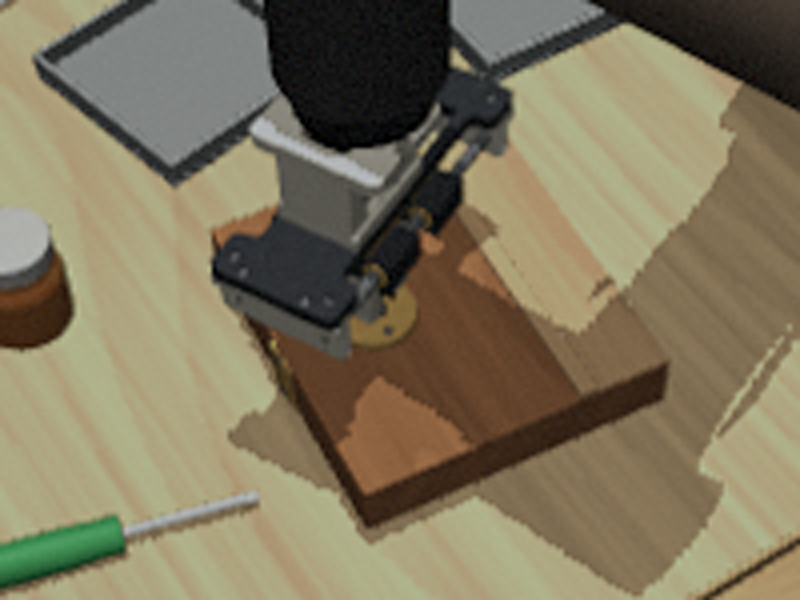

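>>> arm_command:
  plan:
    - {"dx":0,"dy":0,"dz":0,"wx":0,"wy":0,"wz":0}
    - {"dx":0,"dy":0,"dz":0,"wx":0,"wy":0,"wz":0}
    - {"dx":0,"dy":0,"dz":0,"wx":0,"wy":0,"wz":0}
    - {"dx":0,"dy":0,"dz":0,"wx":0,"wy":0,"wz":0}
    - {"dx":0,"dy":0,"dz":0,"wx":0,"wy":0,"wz":0}
  fingers: -1

```text
time_s: 8.53
tcp_pos: [0.5757, -0.0072, 0.0876]
eef_rot: [-51.8, 89.9, 64.4]
contact_force: [-0.2, -0.3, -0.5]
gripper_width: 0.0368
```

```bash
python3 -c "
from h import *
rep((.5755,-.0078,.16),-153)"
```

```text
t 8.53 pos [ 0.5757 -0.0072  0.0876] jawyaw -153.73 xaxis [ 0.001   0.0022 -1.    ] w 0.0368 F [-0.2  -0.28 -0.46] M [0.064 0.004 0.044] j [ 18.7  19.4 -22.9  -0.1 -47.7   7.7]
 rot rows total (of .08): [-0.16  0.02  0.02]
 shift in TARGET axes (of .02): [-3.62  0.02 -0.02]
 shift in current axes (of .02): [-3.62  0.02 -0.02]
```

The bolt (near (280,365) in the crop) is drawn in flush. I'm releasing now and lifting clear while opening, then turning the jaws to yaw 180.

>>> arm_command:
  plan:
    - {"dx":-0.5,"dy":0,"dz":0,"wx":0,"wy":0,"wz":0}
    - {"dx":-0.9,"dy":0,"dz":0,"wx":0,"wy":0,"wz":0}
    - {"dx":-0.9,"dy":0,"dz":0,"wx":0,"wy":0,"wz":0}
    - {"dx":-0.6,"dy":0,"dz":0,"wx":0.9,"wy":0,"wz":0}
    - {"dx":-0.3,"dy":0,"dz":0,"wx":0.9,"wy":0,"wz":0}
    - {"dx":0,"dy":0,"dz":0,"wx":0.9,"wy":0,"wz":0}
    - {"dx":0,"dy":0,"dz":0,"wx":0.9,"wy":0,"wz":0}
    - {"dx":0,"dy":0,"dz":0,"wx":0.9,"wy":0,"wz":0}
    - {"dx":0,"dy":0,"dz":0,"wx":0.9,"wy":0,"wz":0}

```text
time_s: 9.28
tcp_pos: [0.5764, -0.0077, 0.1617]
eef_rot: [-65.3, 89.7, 25.4]
contact_force: [0.9, 0.2, -0.1]
gripper_width: 0.0875
```

```bash
python3 -c "
from h import *
rep((.434,.3137,.15),180)"
```

```text
t 9.28 pos [ 0.5764 -0.0077  0.1617] jawyaw -179.28 xaxis [ 0.0048  0.0023 -1.    ] w 0.0875 F [ 0.92  0.16 -0.12] M [0.122 0.043 0.012] j [ 18.6  14.7 -18.2  -0.  -56.8 -17.9]
 rot rows total (of .08): [0.16 0.03 0.06]
 shift in TARGET axes (of .02): [ 0.58  7.12 16.07]
 shift in current axes (of .02): [ 0.59  6.92 16.16]
```

>>> arm_command:
  plan:
    - {"dx":0,"dy":0.4,"dz":0.9,"wx":0.1,"wy":0,"wz":0}
    - {"dx":0,"dy":0.4,"dz":0.9,"wx":0.05,"wy":0,"wz":0}
    - {"dx":0,"dy":0.4,"dz":0.9,"wx":0,"wy":0,"wz":0}
    - {"dx":0,"dy":0.4,"dz":0.9,"wx":0,"wy":0,"wz":0}
    - {"dx":0,"dy":0.4,"dz":0.9,"wx":0,"wy":0,"wz":0}
    - {"dx":0,"dy":0.4,"dz":0.9,"wx":0,"wy":0,"wz":0}
    - {"dx":0,"dy":0.4,"dz":0.9,"wx":0,"wy":0,"wz":0}
    - {"dx":0,"dy":0.4,"dz":0.9,"wx":0,"wy":0,"wz":0}
    - {"dx":0,"dy":0.4,"dz":0.9,"wx":0,"wy":0,"wz":0}
    - {"dx":0,"dy":0.4,"dz":0.9,"wx":0,"wy":0,"wz":0}
    - {"dx":0,"dy":0.4,"dz":0.9,"wx":0,"wy":0,"wz":0}
    - {"dx":0,"dy":0.4,"dz":0.9,"wx":0,"wy":0,"wz":0}
    - {"dx":0,"dy":0.4,"dz":0.9,"wx":0,"wy":0,"wz":0}
    - {"dx":0,"dy":0.4,"dz":0.9,"wx":0,"wy":0,"wz":0}
    - {"dx":0,"dy":0.4,"dz":0.9,"wx":0,"wy":0,"wz":0}
    - {"dx":0,"dy":0.3,"dz":0.6,"wx":0,"wy":0,"wz":0}
    - {"dx":0,"dy":0.1,"dz":0.3,"wx":0,"wy":0,"wz":0}

```text
time_s: 10.7
tcp_pos: [0.446, 0.2928, 0.178]
eef_rot: [-61.2, 88.9, 28.5]
contact_force: [0.1, 0.6, -0.7]
gripper_width: 0.0878
```

```bash
python3 - <<'E'
from h import *
rep((.434,.3137,.15),180)
im,d=r.capture("scene"); cv2.imwrite("pics/s3.png",cv2.resize(im[110:335,200:500],(800,600),interpolation=cv2.INTER_CUBIC)[:,:,::-1])
E
```

```text
t 10.7 pos [0.446  0.2928 0.178 ] jawyaw 179.73 xaxis [ 0.0176  0.0096 -0.9998] w 0.0878 F [ 0.09  0.57 -0.7 ] M [0.008 0.007 0.011] j [ 54.7   9.4 -23.1   0.6 -56.5 -55.3]
 rot rows total (of .08): [-0.06  0.12  0.22]
 shift in TARGET axes (of .02): [1.4  0.6  1.04]
 shift in current axes (of .02): [1.4  0.63 1.03]
```

View pics/s3.png

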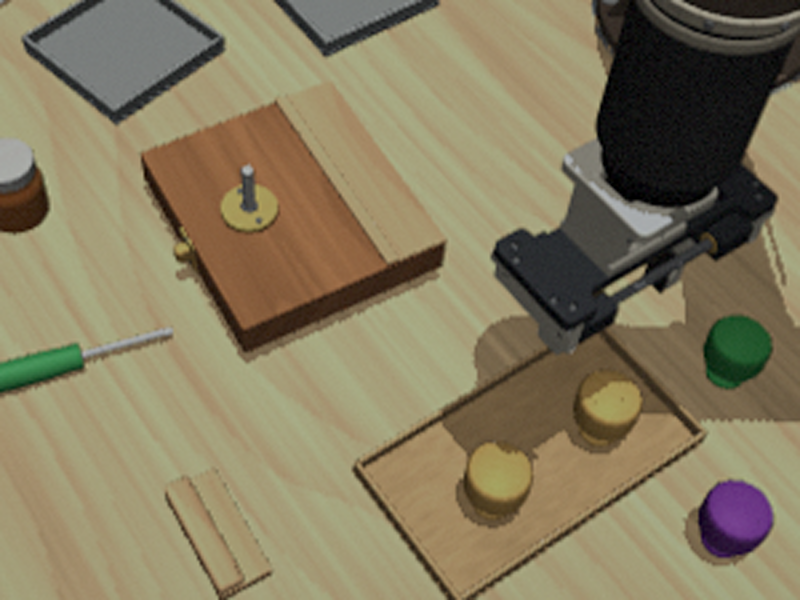

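The spindle is back at rest, and the bolt stands out again at (183,245) in the crop. Both knobs are in the carton, at crop (608,405) and (498,478). Next I align over the near one.

>>> arm_command:
  plan:
    - {"dx":0.3,"dy":0.3,"dz":0.5,"wx":-0.06,"wy":0.12,"wz":0.22}
    - {"dx":0.3,"dy":0.3,"dz":0.5,"wx":0,"wy":0,"wz":0}
    - {"dx":0.5,"dy":0,"dz":0,"wx":0,"wy":0,"wz":0}
    - {"dx":0.2,"dy":0,"dz":0,"wx":0,"wy":0,"wz":0}

```text
time_s: 11.08
tcp_pos: [0.4344, 0.3148, 0.1524]
eef_rot: [-26.4, 89.9, 63.7]
contact_force: [0.2, -0.6, -0.5]
gripper_width: 0.0876
```

```bash
python3 - <<'E'
from h import *
rep((.434,.3137,.039),180)
E
```

```text
t 11.08 pos [0.4344 0.3148 0.1524] jawyaw -179.94 xaxis [ 0.0011  0.0022 -1.    ] w 0.0876 F [ 0.18 -0.62 -0.53] M [ 0.038  0.051 -0.014] j [ 56.9  11.7 -23.7  -0.  -54.5 -56.8]
 rot rows total (of .08): [0.01 0.03 0.01]
 shift in TARGET axes (of .02): [ 5.67  0.02 -0.06]
 shift in current axes (of .02): [ 5.67  0.02 -0.07]
```

>>> arm_command:
  plan:
    - {"dx":0.8,"dy":0,"dz":-0.05,"wx":0,"wy":0,"wz":0}
    - {"dx":0.9,"dy":0,"dz":-0.05,"wx":0,"wy":0,"wz":0}
    - {"dx":0.9,"dy":0,"dz":0,"wx":0,"wy":0,"wz":0}
    - {"dx":0.9,"dy":0,"dz":0,"wx":0,"wy":0,"wz":0}
    - {"dx":0.8,"dy":0,"dz":0,"wx":0,"wy":0,"wz":0}
    - {"dx":0.5,"dy":0,"dz":0,"wx":0,"wy":0,"wz":0}
    - {"dx":0.2,"dy":0,"dz":0,"wx":0,"wy":0,"wz":0}

```text
time_s: 11.67
tcp_pos: [0.4348, 0.3087, 0.0449]
eef_rot: [176.6, 90.0, -93.5]
contact_force: [0.1, 0.2, 0.1]
gripper_width: 0.0879
```

```bash
python3 - <<'E'
from h import *
rep((.434,.3137,.039),180)
E
```

```text
t 11.67 pos [0.4348 0.3087 0.0449] jawyaw 179.89 xaxis [-0.e+00 -7.e-04 -1.e+00] w 0.0879 F [0.06 0.24 0.05] M [ 0.112 -0.053  0.018] j [ 56.5  19.3 -30.6   0.  -40.1 -56.6]
 rot rows total (of .08): [-0.02 -0.01 -0.  ]
 shift in TARGET axes (of .02): [0.29 0.04 0.25]
 shift in current axes (of .02): [0.29 0.04 0.25]
```

>>> arm_command:
  plan:
    - {"dx":0.25,"dy":0.04,"dz":0.25,"wx":0,"wy":0,"wz":0}
    - {"dx":0.05,"dy":0,"dz":0,"wx":0,"wy":0,"wz":0}
    - {"dx":0,"dy":0,"dz":0,"wx":0,"wy":0,"wz":0}
    - {"dx":0,"dy":0,"dz":0,"wx":0,"wy":0,"wz":0}

```text
time_s: 12.0
tcp_pos: [0.4341, 0.3126, 0.0373]
eef_rot: [156.4, 89.8, -113.8]
contact_force: [-0.1, -0.6, -0.2]
gripper_width: 0.0875
```

```bash
python3 - <<'E'
from h import *
rep((.434,.3137,.039),180)
E
```

```text
t 12.0 pos [0.4341 0.3126 0.0373] jawyaw 179.81 xaxis [-0.0015 -0.0033 -1.    ] w 0.0875 F [-0.08 -0.65 -0.2 ] M [ 0.096 -0.055 -0.004] j [ 56.8  20.2 -30.6   0.1 -39.4 -57. ]
 rot rows total (of .08): [-0.04 -0.04 -0.02]
 shift in TARGET axes (of .02): [-0.09  0.    0.05]
 shift in current axes (of .02): [-0.09  0.    0.05]
```

>>> arm_command:
  plan:
    - {"dx":0,"dy":0,"dz":0,"wx":0,"wy":0,"wz":0}
    - {"dx":0,"dy":0,"dz":0,"wx":0,"wy":0,"wz":0}
    - {"dx":0,"dy":0,"dz":0,"wx":0,"wy":0,"wz":0}
    - {"dx":0,"dy":0,"dz":0,"wx":0,"wy":0,"wz":0}
    - {"dx":0,"dy":0,"dz":0,"wx":0,"wy":0,"wz":0}
    - {"dx":0,"dy":0,"dz":0,"wx":0,"wy":0,"wz":0}
    - {"dx":0,"dy":0,"dz":0,"wx":0,"wy":0,"wz":0}
  fingers: 1
  force: 40

```text
time_s: 12.58
tcp_pos: [0.4349, 0.314, 0.04]
eef_rot: [-58.8, 89.9, 31.0]
contact_force: [0.1, 0.3, -2.5]
gripper_width: 0.0517
```

```bash
python3 - <<'E'
from h import *
rep((.434,.3137,.09),180)
E
```

```text
t 12.58 pos [0.4349 0.314  0.04  ] jawyaw 179.84 xaxis [ 1.4e-03  8.0e-04 -1.0e+00] w 0.0517 F [ 0.14  0.28 -2.51] M [ 0.097 -0.2   -0.006] j [ 56.8  19.9 -30.5   0.1 -39.5 -57. ]
 rot rows total (of .08): [-0.04  0.01  0.02]
 shift in TARGET axes (of .02): [-2.5   0.05 -0.02]
 shift in current axes (of .02): [-2.5   0.04 -0.01]
```

>>> arm_command:
  plan:
    - {"dx":-0.4,"dy":0,"dz":0,"wx":0,"wy":0,"wz":0}
    - {"dx":-0.8,"dy":0,"dz":0,"wx":0,"wy":0,"wz":0}
    - {"dx":-0.5,"dy":0,"dz":0,"wx":0,"wy":0,"wz":0}
    - {"dx":-0.1,"dy":0,"dz":0,"wx":0,"wy":0,"wz":0}
    - {"dx":0,"dy":0,"dz":0,"wx":0,"wy":0,"wz":0}
    - {"dx":0,"dy":0,"dz":0,"wx":0,"wy":0,"wz":0}
    - {"dx":0,"dy":0,"dz":0,"wx":0,"wy":0,"wz":0}

```text
time_s: 13.17
tcp_pos: [0.4323, 0.3111, 0.0755]
eef_rot: [137.9, 89.6, -132.4]
contact_force: [-0.6, 0.9, -4.5]
gripper_width: 0.0518
```

```bash
python3 - <<'E'
from h import *
rep((.434,.3137,.04),180)
E
```

```text
t 13.17 pos [0.4323 0.3111 0.0755] jawyaw 179.73 xaxis [-0.0042 -0.0046 -1.    ] w 0.0518 F [-0.57  0.86 -4.47] M [ 0.099 -0.055  0.006] j [ 56.8  17.  -28.7  -0.1 -44.7 -57. ]
 rot rows total (of .08): [-0.06 -0.06 -0.05]
 shift in TARGET axes (of .02): [ 1.77 -0.09  0.13]
 shift in current axes (of .02): [ 1.77 -0.09  0.14]
```

>>> arm_command:
  plan:
    - {"dx":0,"dy":0,"dz":0,"wx":0,"wy":0,"wz":0}

```text
time_s: 13.25
tcp_pos: [0.432, 0.3107, 0.0749]
eef_rot: [138.0, 89.6, -132.3]
contact_force: [-0.4, -0.1, -4.6]
gripper_width: 0.0516
```

```bash
python3 - <<'E'
from h import *
rep((.434,.3137,.04),180)
im,d=r.capture("scene"); cv2.imwrite("pics/s4.png",cv2.resize(im[160:335,320:520],(800,600),interpolation=cv2.INTER_CUBIC)[:,:,::-1])
E
```

```text
t 13.25 pos [0.432  0.3107 0.0749] jawyaw 179.72 xaxis [-0.0048 -0.0053 -1.    ] w 0.0516 F [-0.37 -0.14 -4.58] M [ 0.151 -0.072 -0.015] j [ 56.8  17.  -28.7  -0.1 -44.7 -57. ]
 rot rows total (of .08): [-0.06 -0.07 -0.06]
 shift in TARGET axes (of .02): [ 1.74 -0.1   0.15]
 shift in current axes (of .02): [ 1.74 -0.11  0.16]
```

View pics/s4.png

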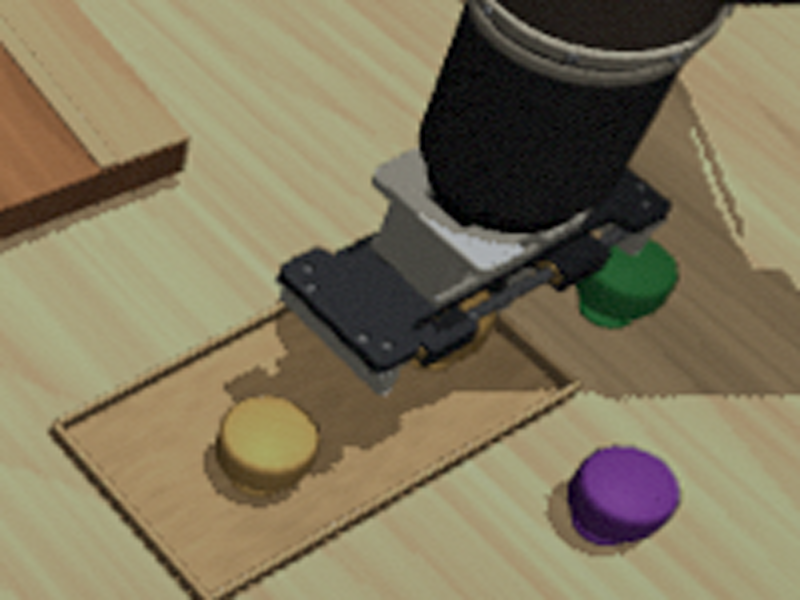

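Held knob a gives about 4.5 N, i.e. about 460 g, in the solid range. It goes back down gently, and then I feel knob b.

>>> arm_command:
  plan:
    - {"dx":0.5,"dy":-0.05,"dz":0.1,"wx":-0.06,"wy":-0.07,"wz":-0.06}
    - {"dx":0.6,"dy":0,"dz":0.05,"wx":0,"wy":0,"wz":0}
    - {"dx":0.25,"dy":0,"dz":0,"wx":0,"wy":0,"wz":0}
    - {"dx":0.1,"dy":0,"dz":0,"wx":0,"wy":0,"wz":0}

```text
time_s: 13.63
tcp_pos: [0.4329, 0.3136, 0.0442]
eef_rot: [144.8, 90.0, -125.2]
contact_force: [-0.2, -0.3, -4.2]
gripper_width: 0.0517
```

```bash
python3 - <<'E'
from h import *
rep((.434,.3137,.04),180)
E
```

```text
t 13.63 pos [0.4329 0.3136 0.0442] jawyaw -179.99 xaxis [-2.e-04 -3.e-04 -1.e+00] w 0.0517 F [-0.22 -0.31 -4.18] M [ 0.042 -0.072 -0.036] j [ 56.9  19.5 -30.4  -0.  -40.1 -56.9]
 rot rows total (of .08): [ 0. -0. -0.]
 shift in TARGET axes (of .02): [ 0.21 -0.05  0.01]
 shift in current axes (of .02): [ 0.21 -0.05  0.01]
```

>>> arm_command:
  plan:
    - {"dx":0.1,"dy":0,"dz":0,"wx":0,"wy":0,"wz":0}
    - {"dx":0.1,"dy":0,"dz":0,"wx":0,"wy":0,"wz":0}

```text
time_s: 13.8
tcp_pos: [0.4328, 0.3132, 0.0398]
eef_rot: [151.4, 89.9, -118.6]
contact_force: [-12.6, -3.5, 37.9]
gripper_width: 0.0517
```

```bash
python3 - <<'E'
from h import *
rep((.434,.3137,.04),180)
E
```

```text
t 13.8 pos [0.4328 0.3132 0.0398] jawyaw -179.97 xaxis [-0.001  -0.0018 -1.    ] w 0.0517 F [-12.64  -3.5   37.93] M [-1.359  5.5   -0.015] j [ 56.9  19.9 -30.6   0.  -39.6 -56.9]
 rot rows total (of .08): [ 0.01 -0.02 -0.01]
 shift in TARGET axes (of .02): [-0.01 -0.06  0.02]
 shift in current axes (of .02): [-0.01 -0.06  0.02]
```

Touchdown. I ease the push and open.

>>> arm_command:
  plan:
    - {"dx":-0.02,"dy":0,"dz":0,"wx":0,"wy":0,"wz":0}

```text
time_s: 13.88
tcp_pos: [0.4329, 0.3133, 0.0405]
eef_rot: [156.9, 89.9, -113.1]
contact_force: [-0.4, 0.7, -4.6]
gripper_width: 0.0519
```

>>> arm_command:
  plan:
    - {"dx":0,"dy":0,"dz":0,"wx":0,"wy":0,"wz":0}
    - {"dx":0,"dy":0,"dz":0,"wx":0,"wy":0,"wz":0}
    - {"dx":0,"dy":0,"dz":0,"wx":0,"wy":0,"wz":0}
    - {"dx":0,"dy":0,"dz":0,"wx":0,"wy":0,"wz":0}
    - {"dx":0,"dy":0,"dz":0,"wx":0,"wy":0,"wz":0}
    - {"dx":0,"dy":0,"dz":0,"wx":0,"wy":0,"wz":0}
  fingers: -1

```text
time_s: 14.38
tcp_pos: [0.4352, 0.3158, 0.0436]
eef_rot: [-50.5, 89.7, 39.7]
contact_force: [0.3, 0.2, -0.4]
gripper_width: 0.0852
```

```bash
python3 - <<'E'
from h import *
rep((.434,.3137,.04),180)
E
```

```text
t 14.38 pos [0.4352 0.3158 0.0436] jawyaw -179.88 xaxis [ 0.004   0.0034 -1.    ] w 0.0852 F [ 0.35  0.25 -0.4 ] M [ 0.045 -0.01  -0.053] j [ 56.9  19.6 -30.4   0.1 -39.7 -56.9]
 rot rows total (of .08): [0.03 0.04 0.05]
 shift in TARGET axes (of .02): [ 0.18  0.06 -0.11]
 shift in current axes (of .02): [ 0.18  0.06 -0.11]
```

>>> arm_command:
  plan:
    - {"dx":-0.7,"dy":0,"dz":-0.05,"wx":0.03,"wy":0.04,"wz":0.05}
    - {"dx":-0.9,"dy":0,"dz":0,"wx":0,"wy":0,"wz":0}
    - {"dx":-0.9,"dy":0,"dz":0,"wx":0,"wy":0,"wz":0}
    - {"dx":-0.7,"dy":-0.5,"dz":0,"wx":0,"wy":0,"wz":0}
    - {"dx":-0.2,"dy":-0.9,"dz":0,"wx":0,"wy":0,"wz":0}
    - {"dx":0,"dy":-0.9,"dz":0,"wx":0,"wy":0,"wz":0}
    - {"dx":0,"dy":-0.9,"dz":0,"wx":0,"wy":0,"wz":0}
    - {"dx":0,"dy":-0.9,"dz":0,"wx":0,"wy":0,"wz":0}
    - {"dx":0,"dy":-0.8,"dz":0,"wx":0,"wy":0,"wz":0}
    - {"dx":0,"dy":-0.4,"dz":0,"wx":0,"wy":0,"wz":0}
    - {"dx":0,"dy":-0.1,"dz":0,"wx":0,"wy":0,"wz":0}

```text
time_s: 15.3
tcp_pos: [0.5472, 0.3145, 0.1164]
eef_rot: [-57.6, 89.9, 32.5]
contact_force: [-0.4, -0.0, -0.0]
gripper_width: 0.0877
```

```bash
python3 - <<'E'
from h import *
rep((.5495,.3146,.04),180)
E
```

```text
t 15.3 pos [0.5472 0.3145 0.1164] jawyaw -179.91 xaxis [ 1.5e-03  9.0e-04 -1.0e+00] w 0.0877 F [-0.41 -0.04 -0.04] M [ 0.047 -0.046  0.005] j [ 47.6  22.1 -14.    0.  -53.8 -47.5]
 rot rows total (of .08): [0.02 0.01 0.02]
 shift in TARGET axes (of .02): [ 3.82 -0.11  0.  ]
 shift in current axes (of .02): [ 3.82 -0.11 -0.  ]
```

>>> arm_command:
  plan:
    - {"dx":0.7,"dy":-0.1,"dz":0,"wx":0,"wy":0,"wz":0}
    - {"dx":0.9,"dy":0,"dz":0.03,"wx":0,"wy":0,"wz":0}
    - {"dx":0.9,"dy":0,"dz":0.03,"wx":0,"wy":0,"wz":0}
    - {"dx":0.7,"dy":0,"dz":0.03,"wx":0,"wy":0,"wz":0}
    - {"dx":0.3,"dy":0,"dz":0,"wx":0,"wy":0,"wz":0}

```text
time_s: 15.72
tcp_pos: [0.5489, 0.3171, 0.046]
eef_rot: [-45.5, 89.7, 44.6]
contact_force: [-0.6, -0.2, -0.5]
gripper_width: 0.0876
```

```bash
python3 - <<'E'
from h import *
rep((.5495,.3146,.04),180)
E
```

```text
t 15.72 pos [0.5489 0.3171 0.046 ] jawyaw -179.98 xaxis [ 0.004   0.0039 -1.    ] w 0.0876 F [-0.6  -0.16 -0.49] M [-0.01  -0.005 -0.015] j [ 47.6  26.7 -17.6   0.  -45.4 -47.6]
 rot rows total (of .08): [0.   0.05 0.05]
 shift in TARGET axes (of .02): [ 0.3  -0.03 -0.12]
 shift in current axes (of .02): [ 0.3  -0.03 -0.13]
```

>>> arm_command:
  plan:
    - {"dx":0.25,"dy":-0.03,"dz":-0.1,"wx":0,"wy":0.05,"wz":0.05}
    - {"dx":0.05,"dy":0,"dz":0,"wx":0,"wy":0,"wz":0}
    - {"dx":0,"dy":0,"dz":0,"wx":0,"wy":0,"wz":0}
    - {"dx":0,"dy":0,"dz":0,"wx":0,"wy":0,"wz":0}
    - {"dx":0,"dy":0,"dz":0,"wx":0,"wy":0,"wz":0}
    - {"dx":0,"dy":0,"dz":0,"wx":0,"wy":0,"wz":0}
    - {"dx":0,"dy":0,"dz":0,"wx":0,"wy":0,"wz":0}
    - {"dx":0,"dy":0,"dz":0,"wx":0,"wy":0,"wz":0}
  fingers: 1
  force: 30

```text
time_s: 16.38
tcp_pos: [0.5486, 0.3155, 0.0415]
eef_rot: [-33.8, 90.0, 56.2]
contact_force: [0.2, -0.4, -2.6]
gripper_width: 0.0517
```

```bash
python3 - <<'E'
from h import *
rep((.5495,.3146,.04),180)
E
```

```text
t 16.38 pos [0.5486 0.3155 0.0415] jawyaw -179.92 xaxis [ 2.e-04  2.e-04 -1.e+00] w 0.0517 F [ 0.21 -0.37 -2.56] M [ 0.102 -0.043 -0.061] j [ 47.5  27.  -17.7  -0.  -45.3 -47.5]
 rot rows total (of .08): [0.02 0.   0.  ]
 shift in TARGET axes (of .02): [ 0.07 -0.05 -0.04]
 shift in current axes (of .02): [ 0.07 -0.05 -0.04]
```

>>> arm_command:
  plan:
    - {"dx":-0.5,"dy":0,"dz":0,"wx":0,"wy":0,"wz":0}
    - {"dx":-0.9,"dy":0,"dz":0,"wx":0,"wy":0,"wz":0}
    - {"dx":-0.9,"dy":0,"dz":0,"wx":0,"wy":0,"wz":0}
    - {"dx":-0.9,"dy":0,"dz":0,"wx":0,"wy":0,"wz":0}
    - {"dx":-0.9,"dy":0,"dz":0,"wx":0,"wy":0,"wz":0}
    - {"dx":-0.9,"dy":0,"dz":0,"wx":0,"wy":0,"wz":0}
    - {"dx":-0.9,"dy":0,"dz":0,"wx":0,"wy":0,"wz":0}
    - {"dx":-0.9,"dy":0,"dz":0,"wx":0,"wy":0,"wz":0}
    - {"dx":-0.5,"dy":0,"dz":0,"wx":0,"wy":0,"wz":0}
    - {"dx":0,"dy":0,"dz":0,"wx":0,"wy":0,"wz":0}
    - {"dx":0,"dy":0,"dz":0,"wx":0,"wy":0,"wz":0}
    - {"dx":0,"dy":0,"dz":0,"wx":0,"wy":0,"wz":0}

```text
time_s: 17.38
tcp_pos: [0.5466, 0.3134, 0.199]
eef_rot: [105.6, 89.9, -164.4]
contact_force: [-0.9, -0.7, -2.0]
gripper_width: 0.052
```

```bash
python3 - <<'E'
from h import *
rep((.549,-.303,.2),180)
im,d=r.capture("scene"); rep(); cv2.imwrite("pics/s5.png",cv2.resize(im[110:335,200:500],(800,600),interpolation=cv2.INTER_CUBIC)[:,:,::-1])
E
```

```text
t 17.38 pos [0.5466 0.3134 0.199 ] jawyaw 179.99 xaxis [-2.1e-03 -6.0e-04 -1.0e+00] w 0.052 F [-0.9  -0.66 -1.97] M [ 0.115 -0.03  -0.066] j [ 47.5  17.9  -8.3  -0.1 -63.9 -47.5]
 rot rows total (of .08): [-0.   -0.01 -0.03]
 shift in TARGET axes (of .02): [ -0.05  -0.12 -30.82]
 shift in current axes (of .02): [-3.000e-02 -1.200e-01 -3.082e+01]
t 17.43 pos [0.5464 0.3132 0.1985] jawyaw 179.99 xaxis [-0.0027 -0.0012 -1.    ] w 0.0516 F [-0.71  0.15 -2.16] M [ 0.056 -0.045 -0.026] j [ 47.5  18.   -8.3  -0.1 -63.9 -47.5]
```

View pics/s5.png

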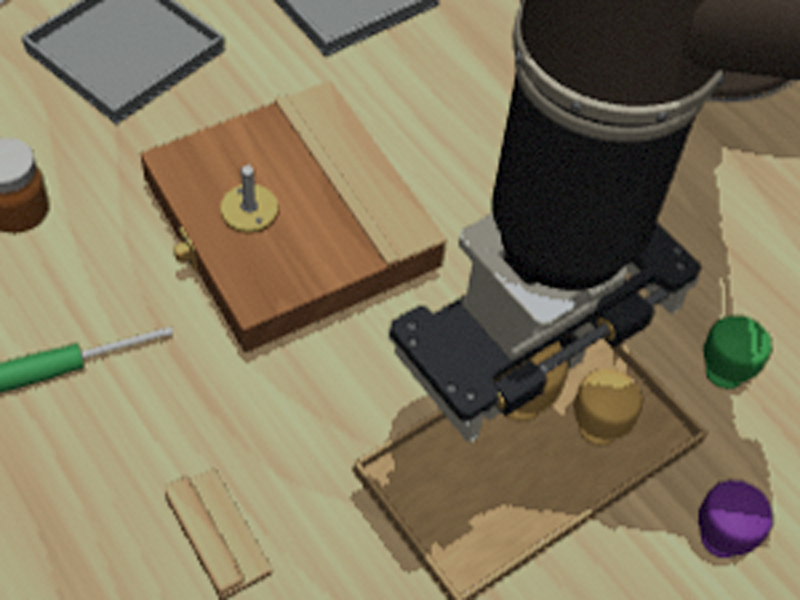

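b gives about 2.05 N, i.e. about 209 g: hollow. Knob a stands upright at its old place (crop (608,405)). I carry b to the far tray at safe height.

>>> arm_command:
  plan:
    - {"dx":0,"dy":0,"dz":-0.5,"wx":0,"wy":0,"wz":0}
    - {"dx":0,"dy":0,"dz":-0.9,"wx":0,"wy":0,"wz":0}
    - {"dx":0,"dy":0,"dz":-0.9,"wx":0,"wy":0,"wz":0}
    - {"dx":0,"dy":0,"dz":-0.9,"wx":0,"wy":0,"wz":0}
    - {"dx":0,"dy":0,"dz":-0.9,"wx":0,"wy":0,"wz":0}
    - {"dx":0,"dy":0,"dz":-0.9,"wx":0,"wy":0,"wz":0}
    - {"dx":0,"dy":0,"dz":-0.9,"wx":0,"wy":0,"wz":0}
    - {"dx":0,"dy":0,"dz":-0.9,"wx":0,"wy":0,"wz":0}
    - {"dx":0,"dy":0,"dz":-0.9,"wx":0,"wy":0,"wz":0}
    - {"dx":0,"dy":0,"dz":-0.9,"wx":0,"wy":0,"wz":0}
    - {"dx":0,"dy":0,"dz":-0.9,"wx":0,"wy":0,"wz":0}
    - {"dx":0,"dy":0,"dz":-0.9,"wx":0,"wy":0,"wz":0}

```text
time_s: 18.43
tcp_pos: [0.5395, 0.0796, 0.1927]
eef_rot: [123.7, 89.1, -146.5]
contact_force: [0.7, -0.7, -2.2]
gripper_width: 0.0516
```

```bash
python3 - <<'E'
from h import *
rep((.549,-.303,.2),180)
E
```

```text
t 18.43 pos [0.5395 0.0796 0.1927] jawyaw 179.79 xaxis [-0.0132 -0.0088 -0.9999] w 0.0516 F [ 0.7  -0.67 -2.19] M [ 0.15  -0.131 -0.044] j [ 29.   10.9 -18.9   0.1 -61.1 -29.3]
 rot rows total (of .08): [-0.05 -0.11 -0.17]
 shift in TARGET axes (of .02): [ -0.36  -0.48 -19.13]
 shift in current axes (of .02): [ -0.2   -0.54 -19.13]
```

>>> arm_command:
  plan:
    - {"dx":-0.2,"dy":-0.2,"dz":-0.9,"wx":-0.05,"wy":-0.11,"wz":-0.17}
    - {"dx":-0.2,"dy":-0.1,"dz":-0.9,"wx":0,"wy":0,"wz":0}
    - {"dx":-0.1,"dy":0,"dz":-0.9,"wx":0,"wy":0,"wz":0}
    - {"dx":0,"dy":0,"dz":-0.9,"wx":0,"wy":0,"wz":0}
    - {"dx":0,"dy":0,"dz":-0.9,"wx":0,"wy":0,"wz":0}
    - {"dx":0,"dy":0,"dz":-0.9,"wx":0,"wy":0,"wz":0}
    - {"dx":0,"dy":0,"dz":-0.9,"wx":0,"wy":0,"wz":0}
    - {"dx":0,"dy":0,"dz":-0.9,"wx":0,"wy":0,"wz":0}
    - {"dx":0,"dy":0,"dz":-0.9,"wx":0,"wy":0,"wz":0}
    - {"dx":0,"dy":0,"dz":-0.9,"wx":0,"wy":0,"wz":0}
    - {"dx":0,"dy":0,"dz":-0.9,"wx":0,"wy":0,"wz":0}
    - {"dx":0,"dy":0,"dz":-0.9,"wx":0,"wy":0,"wz":0}
    - {"dx":0,"dy":0,"dz":-0.9,"wx":0,"wy":0,"wz":0}
    - {"dx":0,"dy":0,"dz":-0.9,"wx":0,"wy":0,"wz":0}
    - {"dx":0,"dy":0,"dz":-0.9,"wx":0,"wy":0,"wz":0}
    - {"dx":0,"dy":0,"dz":-0.9,"wx":0,"wy":0,"wz":0}
    - {"dx":0,"dy":0,"dz":-0.9,"wx":0,"wy":0,"wz":0}
    - {"dx":0,"dy":0,"dz":-0.9,"wx":0,"wy":0,"wz":0}
    - {"dx":0,"dy":0,"dz":-0.8,"wx":0,"wy":0,"wz":0}
    - {"dx":0,"dy":0,"dz":-0.4,"wx":0,"wy":0,"wz":0}

```text
time_s: 20.1
tcp_pos: [0.5118, -0.3177, 0.2007]
eef_rot: [91.7, 89.6, -179.6]
contact_force: [-0.6, -0.1, -2.0]
gripper_width: 0.0521
```

```bash
python3 - <<'E'
from h import *
rep((.549,-.303,.1),180)
E
```

```text
t 20.1 pos [ 0.5118 -0.3177  0.2007] jawyaw 178.71 xaxis [-7.7e-03 -1.0e-04 -1.0e+00] w 0.0521 F [-0.58 -0.06 -2.03] M [ 0.067 -0.102  0.024] j [-13.2  15.5 -11.6   0.1 -63.3  11.9]
 rot rows total (of .08): [-0.28 -0.   -0.1 ]
 shift in TARGET axes (of .02): [ 5.04 -1.86  0.74]
 shift in current axes (of .02): [ 5.02 -1.88  0.78]
```

>>> arm_command:
  plan:
    - {"dx":0.3,"dy":-0.6,"dz":0.3,"wx":-0.28,"wy":0,"wz":-0.1}
    - {"dx":0.7,"dy":-0.8,"dz":0.35,"wx":0,"wy":0,"wz":0}
    - {"dx":0.8,"dy":-0.4,"dz":0.1,"wx":0,"wy":0,"wz":0}
    - {"dx":0.8,"dy":0,"dz":0,"wx":0,"wy":0,"wz":0}
    - {"dx":0.8,"dy":0,"dz":0,"wx":0,"wy":0,"wz":0}
    - {"dx":0.5,"dy":0,"dz":0,"wx":0,"wy":0,"wz":0}
    - {"dx":0.2,"dy":0,"dz":0,"wx":0,"wy":0,"wz":0}

```text
time_s: 20.68
tcp_pos: [0.5438, -0.3082, 0.1158]
eef_rot: [-99.0, 89.8, -9.3]
contact_force: [-0.4, 0.7, -1.6]
gripper_width: 0.0521
```

```bash
python3 - <<'E'
from h import *
rep((.549,-.303,.041),180)
E
```

```text
t 20.68 pos [ 0.5438 -0.3082  0.1158] jawyaw 179.71 xaxis [ 3.4e-03 -6.0e-04 -1.0e+00] w 0.0521 F [-0.43  0.71 -1.57] M [ 0.109  0.048 -0.011] j [-11.7  21.5 -14.9  -0.  -53.3  11.4]
 rot rows total (of .08): [-0.06 -0.01  0.04]
 shift in TARGET axes (of .02): [ 3.74 -0.26  0.26]
 shift in current axes (of .02): [ 3.74 -0.25  0.26]
```

>>> arm_command:
  plan:
    - {"dx":0.6,"dy":-0.2,"dz":0.2,"wx":-0.06,"wy":0,"wz":0.04}
    - {"dx":0.8,"dy":-0.05,"dz":0.05,"wx":0,"wy":0,"wz":0}
    - {"dx":0.7,"dy":0,"dz":0,"wx":0,"wy":0,"wz":0}
    - {"dx":0.4,"dy":0,"dz":0,"wx":0,"wy":0,"wz":0}
    - {"dx":0.2,"dy":0,"dz":0,"wx":0,"wy":0,"wz":0}
    - {"dx":0.1,"dy":0,"dz":0,"wx":0,"wy":0,"wz":0}

```text
time_s: 21.18
tcp_pos: [0.55, -0.3027, 0.0574]
eef_rot: [-127.3, 89.8, -37.2]
contact_force: [-0.3, -0.9, -2.2]
gripper_width: 0.0521
```

```bash
python3 - <<'E'
from h import *
rep((.549,-.303,.041),180)
E
```

```text
t 21.18 pos [ 0.55   -0.3027  0.0574] jawyaw -179.89 xaxis [ 0.0022 -0.0016 -1.    ] w 0.0521 F [-0.26 -0.89 -2.22] M [ 0.043 -0.013  0.01 ] j [-11.   25.5 -17.8   0.1 -46.6  11. ]
 rot rows total (of .08): [ 0.02 -0.02  0.03]
 shift in TARGET axes (of .02): [ 0.82  0.05 -0.01]
 shift in current axes (of .02): [ 0.82  0.05 -0.01]
```

>>> arm_command:
  plan:
    - {"dx":0.25,"dy":0,"dz":0,"wx":0.02,"wy":-0.02,"wz":0.03}
    - {"dx":0.2,"dy":0,"dz":0,"wx":0,"wy":0,"wz":0}
    - {"dx":0.08,"dy":0,"dz":0,"wx":0,"wy":0,"wz":0}

```text
time_s: 21.43
tcp_pos: [0.5512, -0.3029, 0.0473]
eef_rot: [-110.6, 89.9, -20.6]
contact_force: [-0.1, 0.0, -1.9]
gripper_width: 0.0517
```

```bash
python3 - <<'E'
from h import *
rep((.549,-.303,.041),180)
E
```

```text
t 21.43 pos [ 0.5512 -0.3029  0.0473] jawyaw -179.96 xaxis [ 1.7e-03 -6.0e-04 -1.0e+00] w 0.0517 F [-0.12  0.03 -1.92] M [0.114 0.024 0.039] j [-11.   26.3 -18.    0.  -45.6  11.1]
 rot rows total (of .08): [ 0.01 -0.01  0.02]
 shift in TARGET axes (of .02): [ 0.31  0.11 -0.  ]
 shift in current axes (of .02): [ 0.31  0.11 -0.  ]
```

>>> arm_command:
  plan:
    - {"dx":0.1,"dy":0,"dz":0,"wx":0,"wy":0,"wz":0}
    - {"dx":0.08,"dy":0,"dz":0,"wx":0,"wy":0,"wz":0}

```text
time_s: 21.6
tcp_pos: [0.5517, -0.3031, 0.044]
eef_rot: [-109.2, 89.8, -19.1]
contact_force: [0.3, -0.4, -1.6]
gripper_width: 0.0516
```

```bash
python3 - <<'E'
from h import *
rep((.549,-.303,.041),180)
E
```

```text
t 21.6 pos [ 0.5517 -0.3031  0.044 ] jawyaw -179.95 xaxis [ 0.0028 -0.001  -1.    ] w 0.0516 F [ 0.28 -0.37 -1.64] M [ 0.054  0.017 -0.03 ] j [-11.   26.5 -18.2   0.  -45.1  11.1]
 rot rows total (of .08): [ 0.01 -0.01  0.04]
 shift in TARGET axes (of .02): [0.15 0.13 0.01]
 shift in current axes (of .02): [0.15 0.13 0.01]
```

>>> arm_command:
  plan:
    - {"dx":0.06,"dy":0,"dz":0,"wx":0,"wy":0,"wz":0.03}

```text
time_s: 21.68
tcp_pos: [0.5518, -0.3032, 0.0429]
eef_rot: [-143.2, 89.9, -53.1]
contact_force: [-0.4, -0.3, -1.4]
gripper_width: 0.0517
```

>>> arm_command:
  plan:
    - {"dx":0.05,"dy":0,"dz":0,"wx":0,"wy":0,"wz":0}

```text
time_s: 21.77
tcp_pos: [0.5519, -0.3033, 0.042]
eef_rot: [-143.0, 89.9, -52.9]
contact_force: [-0.9, -0.3, -1.5]
gripper_width: 0.0515
```

>>> arm_command:
  plan:
    - {"dx":0.05,"dy":0,"dz":0,"wx":0,"wy":0,"wz":0}

```text
time_s: 21.85
tcp_pos: [0.552, -0.3033, 0.0411]
eef_rot: [-136.9, 89.9, -46.8]
contact_force: [0.6, 0.1, -1.6]
gripper_width: 0.0518
```

>>> arm_command:
  plan:
    - {"dx":0.04,"dy":0,"dz":0,"wx":0,"wy":0,"wz":0}

```text
time_s: 21.93
tcp_pos: [0.5521, -0.3034, 0.0407]
eef_rot: [-141.0, 89.9, -50.9]
contact_force: [-2.2, 1.8, 8.3]
gripper_width: 0.0518
```

Gentle contact (+8 N). Open.

>>> arm_command:
  plan:
    - {"dx":0,"dy":0,"dz":0,"wx":0,"wy":0,"wz":0}
    - {"dx":0,"dy":0,"dz":0,"wx":0,"wy":0,"wz":0}
    - {"dx":0,"dy":0,"dz":0,"wx":0,"wy":0,"wz":0}
    - {"dx":0,"dy":0,"dz":0,"wx":0,"wy":0,"wz":0}
    - {"dx":0,"dy":0,"dz":0,"wx":0,"wy":0,"wz":0}
    - {"dx":0,"dy":0,"dz":0,"wx":0,"wy":0,"wz":0}
  fingers: -1

```text
time_s: 22.43
tcp_pos: [0.5534, -0.3039, 0.0421]
eef_rot: [-122.0, 89.7, -31.9]
contact_force: [0.4, -0.5, 0.0]
gripper_width: 0.0848
```

```bash
python3 - <<'E'
from h import *
rep((.552,-.3034,.2),180)
E
```

```text
t 22.43 pos [ 0.5534 -0.3039  0.0421] jawyaw -179.91 xaxis [ 0.0043 -0.0027 -1.    ] w 0.0848 F [ 0.43 -0.46  0.02] M [ 0.091 -0.063 -0.001] j [-11.   26.8 -18.1   0.1 -44.8  11. ]
 rot rows total (of .08): [ 0.02 -0.03  0.05]
 shift in TARGET axes (of .02): [-7.89  0.07  0.02]
 shift in current axes (of .02): [-7.89  0.04  0.  ]
```

>>> arm_command:
  plan:
    - {"dx":-0.6,"dy":0,"dz":0,"wx":0.02,"wy":-0.03,"wz":0.05}
    - {"dx":-0.9,"dy":0,"dz":0,"wx":0,"wy":0,"wz":0}
    - {"dx":-0.9,"dy":0,"dz":0,"wx":0,"wy":0,"wz":0}
    - {"dx":-0.9,"dy":0,"dz":0,"wx":0,"wy":0,"wz":0}
    - {"dx":-0.9,"dy":0,"dz":0.3,"wx":0,"wy":0,"wz":0}
    - {"dx":-0.9,"dy":0.1,"dz":0.7,"wx":0,"wy":0,"wz":0}
    - {"dx":-0.9,"dy":0.2,"dz":0.9,"wx":0,"wy":0,"wz":0}
    - {"dx":-0.5,"dy":0.2,"dz":0.9,"wx":0,"wy":0,"wz":0}
    - {"dx":-0.2,"dy":0.2,"dz":0.9,"wx":0,"wy":0,"wz":0}
    - {"dx":0,"dy":0.2,"dz":0.9,"wx":0,"wy":0,"wz":0}
    - {"dx":0,"dy":0.2,"dz":0.9,"wx":0,"wy":0,"wz":0}
    - {"dx":0,"dy":0.2,"dz":0.9,"wx":0,"wy":0,"wz":0}
    - {"dx":0,"dy":0.2,"dz":0.9,"wx":0,"wy":0,"wz":0}
    - {"dx":0,"dy":0.2,"dz":0.9,"wx":0,"wy":0,"wz":0}

```text
time_s: 23.6
tcp_pos: [0.518, -0.1362, 0.1822]
eef_rot: [-7.3, 90.0, 82.3]
contact_force: [0.3, 0.8, -0.2]
gripper_width: 0.0876
```

```bash
python3 - <<'E'
from h import *
rep((.433,.3133,.17),180)
im,d=r.capture("scene"); cv2.imwrite("pics/s6.png",cv2.resize(im[60:285,150:450],(800,600),interpolation=cv2.INTER_CUBIC)[:,:,::-1])
E
```

```text
t 23.6 pos [ 0.518  -0.1362  0.1822] jawyaw 179.68 xaxis [ 1.e-04  8.e-04 -1.e+00] w 0.0876 F [ 0.25  0.77 -0.18] M [ 0.054 -0.118 -0.017] j [  6.2  10.  -21.4  -0.1 -58.6  -6.5]
 rot rows total (of .08): [-0.07  0.01  0.  ]
 shift in TARGET axes (of .02): [ 0.61  4.25 22.47]
 shift in current axes (of .02): [ 0.63  4.38 22.45]
```

View pics/s6.png

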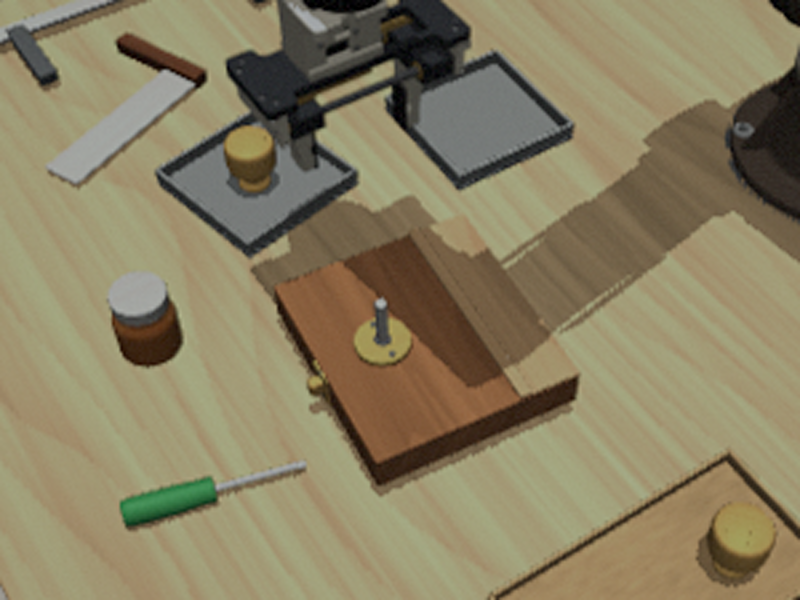

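Hollow knob b stands upright in the far tray, at crop (250,160), and the other tray is empty. Back to knob a.

>>> arm_command:
  plan:
    - {"dx":0,"dy":0.17,"dz":0.9,"wx":-0.07,"wy":0,"wz":0}
    - {"dx":0,"dy":0.17,"dz":0.9,"wx":0,"wy":0,"wz":0}
    - {"dx":0,"dy":0.17,"dz":0.9,"wx":0,"wy":0,"wz":0}
    - {"dx":0,"dy":0.17,"dz":0.9,"wx":0,"wy":0,"wz":0}
    - {"dx":0,"dy":0.17,"dz":0.9,"wx":0,"wy":0,"wz":0}
    - {"dx":0,"dy":0.17,"dz":0.9,"wx":0,"wy":0,"wz":0}
    - {"dx":0,"dy":0.17,"dz":0.9,"wx":0,"wy":0,"wz":0}
    - {"dx":0,"dy":0.17,"dz":0.9,"wx":0,"wy":0,"wz":0}
    - {"dx":0,"dy":0.17,"dz":0.9,"wx":0,"wy":0,"wz":0}
    - {"dx":0,"dy":0.17,"dz":0.9,"wx":0,"wy":0,"wz":0}
    - {"dx":0,"dy":0.17,"dz":0.9,"wx":0,"wy":0,"wz":0}
    - {"dx":0,"dy":0.17,"dz":0.9,"wx":0,"wy":0,"wz":0}
    - {"dx":0,"dy":0.17,"dz":0.9,"wx":0,"wy":0,"wz":0}
    - {"dx":0,"dy":0.17,"dz":0.9,"wx":0,"wy":0,"wz":0}
    - {"dx":0,"dy":0.17,"dz":0.9,"wx":0,"wy":0,"wz":0}
    - {"dx":0,"dy":0.17,"dz":0.9,"wx":0,"wy":0,"wz":0}
    - {"dx":0,"dy":0.17,"dz":0.9,"wx":0,"wy":0,"wz":0}
    - {"dx":0,"dy":0.17,"dz":0.9,"wx":0,"wy":0,"wz":0}

```text
time_s: 25.15
tcp_pos: [0.4514, 0.2041, 0.1856]
eef_rot: [-49.5, 89.6, 40.5]
contact_force: [0.9, 0.5, 0.3]
gripper_width: 0.0879
```

```bash
python3 - <<'E'
from h import *
rep((.433,.3133,.15),180)
d=r.capture("scene")[1]
P=cloud("scene",d); im=None
k=(np.hypot(P[...,0]-.435,P[...,1]-.314)<.045)&(P[...,2]>.055)&(P[...,2]<.075)&(d>0); p=P[k]
print("knob a",k.sum(),p.mean(0).round(4),cv2.minEnclosingCircle((p[:,:2]*1000).astype(np.float32)))
E
```

```text
t 25.15 pos [0.4514 0.2041 0.1856] jawyaw 179.99 xaxis [ 0.0058  0.005  -1.    ] w 0.0879 F [0.88 0.55 0.34] M [ 0.082 -0.047  0.014] j [ 47.2   5.7 -26.2   0.1 -57.7 -47.2]
 rot rows total (of .08): [-0.    0.06  0.07]
 shift in TARGET axes (of .02): [1.78 0.92 5.46]
 shift in current axes (of .02): [1.8  0.93 5.45]
knob a 401 [0.4369 0.3155 0.0625] ((435.0080261230469, 313.24700927734375), 26.46843719482422)
```

>>> arm_command:
  plan:
    - {"dx":0.2,"dy":0.15,"dz":0.9,"wx":0,"wy":0.06,"wz":0.07}
    - {"dx":0.3,"dy":0.15,"dz":0.9,"wx":0,"wy":0,"wz":0}
    - {"dx":0.3,"dy":0.15,"dz":0.9,"wx":0,"wy":0,"wz":0}
    - {"dx":0.3,"dy":0.15,"dz":0.9,"wx":0,"wy":0,"wz":0}
    - {"dx":0.3,"dy":0.15,"dz":0.8,"wx":0,"wy":0,"wz":0}
    - {"dx":0.3,"dy":0.1,"dz":0.4,"wx":0,"wy":0,"wz":0}
    - {"dx":0.1,"dy":0,"dz":0.1,"wx":0,"wy":0,"wz":0}

```text
time_s: 25.78
tcp_pos: [0.4336, 0.3107, 0.15]
eef_rot: [-42.3, 89.7, 47.9]
contact_force: [-0.0, 0.2, 0.3]
gripper_width: 0.0877
```

```bash
python3 - <<'E'
from h import *
rep((.433,.3133,.04),180)
E
```

```text
t 25.78 pos [0.4336 0.3107 0.15  ] jawyaw -179.84 xaxis [ 0.0034  0.0038 -1.    ] w 0.0877 F [-0.02  0.19  0.34] M [0.01  0.003 0.017] j [ 56.7  11.5 -24.4   0.1 -53.9 -56.6]
 rot rows total (of .08): [0.03 0.05 0.04]
 shift in TARGET axes (of .02): [5.5  0.03 0.13]
 shift in current axes (of .02): [5.5  0.05 0.11]
```

>>> arm_command:
  plan:
    - {"dx":0.7,"dy":0.03,"dz":0.12,"wx":0.03,"wy":0.05,"wz":0.04}
    - {"dx":0.9,"dy":0,"dz":0.03,"wx":0,"wy":0,"wz":0}
    - {"dx":0.9,"dy":0,"dz":0.03,"wx":0,"wy":0,"wz":0}
    - {"dx":0.9,"dy":0,"dz":0.03,"wx":0,"wy":0,"wz":0}
    - {"dx":0.8,"dy":0,"dz":0.03,"wx":0,"wy":0,"wz":0}
    - {"dx":0.5,"dy":0,"dz":0,"wx":0,"wy":0,"wz":0}
    - {"dx":0.2,"dy":0,"dz":0,"wx":0,"wy":0,"wz":0}

```text
time_s: 26.37
tcp_pos: [0.4346, 0.3138, 0.05]
eef_rot: [-49.9, 89.8, 40.1]
contact_force: [-0.3, 0.6, -0.4]
gripper_width: 0.0876
```

```bash
python3 - <<'E'
from h import *
rep((.433,.3133,.039),180)
E
```

```text
t 26.37 pos [0.4346 0.3138 0.05  ] jawyaw -179.95 xaxis [ 0.0027  0.0022 -1.    ] w 0.0876 F [-0.3   0.6  -0.36] M [ 0.017 -0.034  0.027] j [ 56.8  19.  -30.2   0.1 -40.6 -56.8]
 rot rows total (of .08): [0.01 0.03 0.03]
 shift in TARGET axes (of .02): [ 0.55  0.08 -0.02]
 shift in current axes (of .02): [ 0.55  0.08 -0.02]
```

>>> arm_command:
  plan:
    - {"dx":0.4,"dy":0.08,"dz":0,"wx":0,"wy":0.03,"wz":0.03}
    - {"dx":0.12,"dy":0,"dz":0,"wx":0,"wy":0,"wz":0}
    - {"dx":0,"dy":0,"dz":0,"wx":0,"wy":0,"wz":0}
    - {"dx":0,"dy":0,"dz":0,"wx":0,"wy":0,"wz":0}
  fingers: 1
  force: 45

```text
time_s: 26.7
tcp_pos: [0.4334, 0.3123, 0.0389]
eef_rot: [163.7, 89.9, -106.3]
contact_force: [0.0, 0.5, 0.2]
gripper_width: 0.0665
```

```bash
python3 - <<'E'
from h import *
rep((.433,.3133,.039),180)
E
```

```text
t 26.7 pos [0.4334 0.3123 0.0389] jawyaw 179.99 xaxis [-4.0e-04 -1.3e-03 -1.0e+00] w 0.0665 F [0.02 0.52 0.16] M [ 0.1   -0.026  0.   ] j [ 56.8  19.9 -30.7   0.  -39.4 -56.9]
 rot rows total (of .08): [-0.   -0.02 -0.  ]
 shift in TARGET axes (of .02): [-0.    0.02  0.05]
 shift in current axes (of .02): [-0.    0.02  0.05]
```

>>> arm_command:
  plan:
    - {"dx":0,"dy":0,"dz":0.03,"wx":0,"wy":0,"wz":0}
    - {"dx":0,"dy":0,"dz":0,"wx":0,"wy":0,"wz":0}

```text
time_s: 26.87
tcp_pos: [0.4338, 0.3134, 0.04]
eef_rot: [-82.3, 90.0, 7.7]
contact_force: [-3.6, 0.3, 1.2]
gripper_width: 0.0533
```

>>> arm_command:
  plan:
    - {"dx":0,"dy":0,"dz":0,"wx":0,"wy":0,"wz":0}
    - {"dx":0,"dy":0,"dz":0,"wx":0,"wy":0,"wz":0}

```text
time_s: 27.03
tcp_pos: [0.4335, 0.3133, 0.0402]
eef_rot: [-44.4, 90.0, 45.5]
contact_force: [-0.4, 0.3, -3.9]
gripper_width: 0.0516
```

```bash
python3 - <<'E'
from h import *
rep((.433,.3133,.039),180)
E
```

```text
t 27.03 pos [0.4335 0.3133 0.0402] jawyaw 179.97 xaxis [ 4.e-04  4.e-04 -1.e+00] w 0.0516 F [-0.38  0.33 -3.94] M [ 0.056 -0.06  -0.003] j [ 56.9  19.8 -30.6   0.  -39.5 -56.9]
 rot rows total (of .08): [-0.01  0.    0.  ]
 shift in TARGET axes (of .02): [0.06 0.02 0.  ]
 shift in current axes (of .02): [0.06 0.02 0.  ]
```

Lift high, then travel to the spindle.

>>> arm_command:
  plan:
    - {"dx":-0.4,"dy":0,"dz":0,"wx":0,"wy":0,"wz":0}
    - {"dx":-0.8,"dy":0,"dz":0,"wx":0,"wy":0,"wz":0}
    - {"dx":-0.9,"dy":0,"dz":0,"wx":0,"wy":0,"wz":0}
    - {"dx":-0.9,"dy":0,"dz":0,"wx":0,"wy":0,"wz":0}
    - {"dx":-0.9,"dy":0,"dz":0,"wx":0,"wy":0,"wz":0}
    - {"dx":-0.9,"dy":0,"dz":0,"wx":0,"wy":0,"wz":0}
    - {"dx":-0.9,"dy":0,"dz":0,"wx":0,"wy":0,"wz":0}
    - {"dx":-0.9,"dy":0,"dz":0,"wx":0,"wy":0,"wz":0}
    - {"dx":-0.9,"dy":0,"dz":0,"wx":0,"wy":0,"wz":0}
    - {"dx":-0.6,"dy":-0.1,"dz":-0.3,"wx":0,"wy":0,"wz":0}
    - {"dx":-0.2,"dy":-0.3,"dz":-0.7,"wx":0,"wy":0,"wz":0}
    - {"dx":0,"dy":-0.4,"dz":-0.8,"wx":0,"wy":0,"wz":0}
    - {"dx":0,"dy":-0.4,"dz":-0.8,"wx":0,"wy":0,"wz":0}

```text
time_s: 28.12
tcp_pos: [0.453, 0.258, 0.218]
eef_rot: [121.0, 89.6, -148.9]
contact_force: [-0.3, -0.2, -5.3]
gripper_width: 0.0517
```

```bash
python3 - <<'E'
from h import *
rep((.5755,-.0078,.2),180)
E
```

```text
t 28.12 pos [0.453 0.258 0.218] jawyaw -179.9 xaxis [-0.0054 -0.0033 -1.    ] w 0.0517 F [-0.29 -0.2  -5.34] M [ 0.083 -0.131  0.004] j [ 51.2   7.1 -19.9  -0.1 -63.4 -51. ]
 rot rows total (of .08): [ 0.02 -0.04 -0.07]
 shift in TARGET axes (of .02): [  0.9   -6.13 -13.29]
 shift in current axes (of .02): [  0.91  -6.11 -13.3 ]
```

>>> arm_command:
  plan:
    - {"dx":0,"dy":-0.4,"dz":-0.85,"wx":0.02,"wy":-0.04,"wz":-0.07}
    - {"dx":0,"dy":-0.4,"dz":-0.85,"wx":0,"wy":0,"wz":0}
    - {"dx":0,"dy":-0.4,"dz":-0.85,"wx":0,"wy":0,"wz":0}
    - {"dx":0,"dy":-0.4,"dz":-0.85,"wx":0,"wy":0,"wz":0}
    - {"dx":0,"dy":-0.4,"dz":-0.85,"wx":0,"wy":0,"wz":0}
    - {"dx":0,"dy":-0.4,"dz":-0.85,"wx":0,"wy":0,"wz":0}
    - {"dx":0,"dy":-0.4,"dz":-0.85,"wx":0,"wy":0,"wz":0}
    - {"dx":0,"dy":-0.4,"dz":-0.85,"wx":0,"wy":0,"wz":0}
    - {"dx":0,"dy":-0.4,"dz":-0.85,"wx":0,"wy":0,"wz":0}
    - {"dx":0,"dy":-0.4,"dz":-0.85,"wx":0,"wy":0,"wz":0}
    - {"dx":0,"dy":-0.4,"dz":-0.85,"wx":0,"wy":0,"wz":0}
    - {"dx":0,"dy":-0.4,"dz":-0.8,"wx":0,"wy":0,"wz":0}
    - {"dx":0,"dy":-0.4,"dz":-0.7,"wx":0,"wy":0,"wz":0}
    - {"dx":0,"dy":-0.3,"dz":-0.5,"wx":0,"wy":0,"wz":0}
    - {"dx":0,"dy":-0.1,"dz":-0.3,"wx":0,"wy":0,"wz":0}

```text
time_s: 29.37
tcp_pos: [0.5614, 0.0086, 0.2221]
eef_rot: [73.8, 89.6, 163.7]
contact_force: [0.2, 0.2, -5.5]
gripper_width: 0.0519
```

```bash
python3 - <<'E'
from h import *
rep((.5755,-.0078,.19),180)
E
```

```text
t 29.37 pos [0.5614 0.0086 0.2221] jawyaw 179.92 xaxis [-0.0069  0.002  -1.    ] w 0.0519 F [ 0.24  0.16 -5.45] M [ 0.1   -0.196 -0.008] j [ 20.7  10.8 -14.8  -0.3 -64.8 -20.6]
 rot rows total (of .08): [-0.02  0.03 -0.09]
 shift in TARGET axes (of .02): [ 1.6  -0.7  -0.82]
 shift in current axes (of .02): [ 1.6  -0.71 -0.82]
```

>>> arm_command:
  plan:
    - {"dx":0.3,"dy":-0.4,"dz":-0.4,"wx":-0.02,"wy":0.03,"wz":-0.09}
    - {"dx":0.5,"dy":-0.3,"dz":-0.3,"wx":0,"wy":0,"wz":0}
    - {"dx":0.5,"dy":0,"dz":0,"wx":0,"wy":0,"wz":0}
    - {"dx":0.1,"dy":0,"dz":0,"wx":0,"wy":0,"wz":0}
    - {"dx":0,"dy":0,"dz":0,"wx":0,"wy":0,"wz":0}

```text
time_s: 29.78
tcp_pos: [0.5758, -0.0069, 0.1904]
eef_rot: [106.9, 90.0, -163.2]
contact_force: [-0.5, 0.0, -3.9]
gripper_width: 0.0516
```

```bash
python3 - <<'E'
from h import *
rep((.5755,-.0078,.172),180)
im,d=r.capture("scene")
rep()
np.save("pics/s7.npy",im); np.save("pics/s7d.npy",d)
cv2.imwrite("pics/s7.png",cv2.resize(im[100:250,200:400],(800,600),interpolation=cv2.INTER_CUBIC)[:,:,::-1])
E
```

```text
t 29.78 pos [ 0.5758 -0.0069  0.1904] jawyaw 179.94 xaxis [-7.e-04 -2.e-04 -1.e+00] w 0.0516 F [-0.53  0.03 -3.92] M [ 0.102 -0.042  0.013] j [ 18.8  13.3 -15.9  -0.  -60.8 -18.8]
 rot rows total (of .08): [-0.01 -0.   -0.01]
 shift in TARGET axes (of .02): [ 0.92  0.01 -0.04]
 shift in current axes (of .02): [ 0.92  0.01 -0.04]
t 29.83 pos [ 0.5755 -0.0069  0.1904] jawyaw 179.95 xaxis [-1.2e-03 -2.0e-04 -1.0e+00] w 0.0515 F [-0.34 -0.21 -5.04] M [ 0.054  0.125 -0.008] j [ 18.8  13.3 -15.9  -0.  -60.8 -18.8]
```

View pics/s7.png

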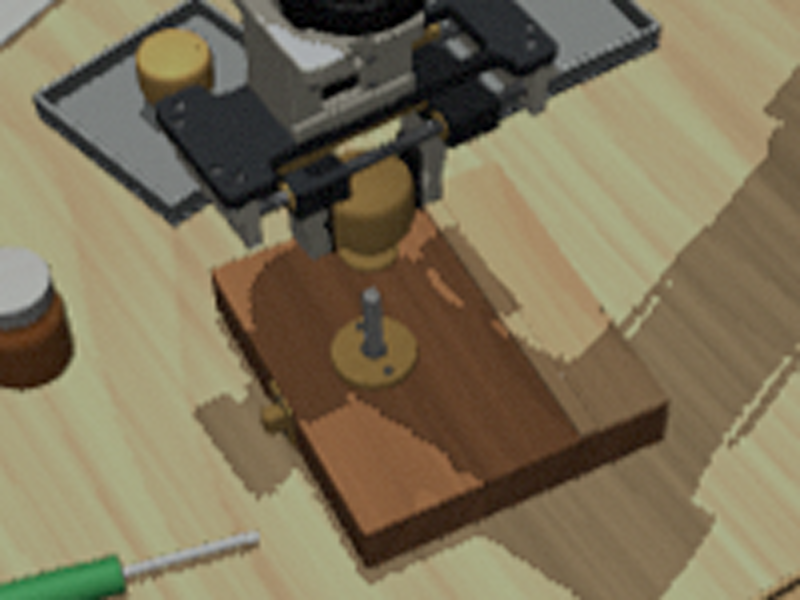

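```bash
python3 - <<'E'
from h import *
from scipy.optimize import least_squares
im=np.load("pics/s7.npy"); d=np.load("pics/s7d.npy"); m=r.camera_model("scene"); P=cloud("scene",d)
hsv=cv2.cvtColor(im,cv2.COLOR_RGB2HSV)
brass=(hsv[...,0]>14)&(hsv[...,0]<30)&(hsv[...,1]>110)
near=(np.hypot(P[...,0]-.5755,P[...,1]+.007)<.04)&(d>0)
print(im[153,293],hsv[153,293])
for z0,z1,R in ((.184,.205,.0265),(.155,.158,.017),(.1535,.160,.017)):
    k=near&(P[...,2]>z0)&(P[...,2]<z1)&(brass if R>.02 else True); p=P[k]
    if len(p)<5: print(z0,len(p)); continue
    f=least_squares(lambda c:np.hypot(p[:,0]-c[0],p[:,1]-c[1])-R,[.5755,-.007],loss="soft_l1",f_scale=.001)
    print(z0,len(p),f.x.round(4),"rms",np.sqrt(np.mean(f.fun**2)).round(4),"min z")
k=near&(P[...,2]>.062)&(P[...,2]<.070); p=P[k]; print("rose",cv2.minEnclosingCircle((p[:,:2]*1000).astype(np.float32)))
# spindle: fit square section (angle -5.9deg, half 4.5) to side points
a=np.radians(-5.9); B=np.array([[np.cos(a),np.sin(a)],[-np.sin(a),np.cos(a)]])
d0=np.load("pics/scene0_d.npy")
for dd in (d0,d):
    Q=cloud("scene",dd); k=(np.hypot(Q[...,0]-.5755,Q[...,1]+.007)<.02)&(Q[...,2]>.08)&(Q[...,2]<.112)&(dd>0); q=Q[k][:,:2]
    f=least_squares(lambda c:np.abs((q-c)@B.T).max(1)-.0045,[.5755,-.008],loss="soft_l1",f_scale=.001); print("spindle sides",len(q),f.x.round(4),np.sqrt(np.mean(f.fun**2)).round(4))
# lowest knob pixels & spindle top
k=near&(P[...,2]>.125)&(P[...,2]<.175); print("foot low z",np.sort(P[k][:,2])[:15].round(4))
for X in ((.5755,-.0069,.154),(.5755,-.0078,.116)): print(X,(proj(m,X)-[200,100])*4)
E
```

```text
[109  88  49] [ 20 140 109]
0.184 129 [ 0.5759 -0.0078] rms 0.0012 min z
0.155 18 [ 0.5749 -0.0087] rms 0.0019 min z
0.1535 44 [ 0.5745 -0.0092] rms 0.0021 min z
rose ((575.4225463867188, -5.56005859375), 38.66471481323242)
spindle sides 46 [ 0.576  -0.0078] 0.001
spindle sides 42 [ 0.5757 -0.0074] 0.0009
foot low z [0.154  0.1545 0.155  0.1552 0.1555 0.1555 0.156  0.1561 0.1565 0.1568
 0.1572 0.1574 0.1575 0.1575 0.1579]
(0.5755, -0.0069, 0.154) [368.96210691 247.49792671]
(0.5755, -0.0078, 0.116) [370.59520454 290.48843998]
```

In the same camera the knob axis (0.5759,-0.0078) and the spindle axis (0.5758,-0.0076) agree, and the foot is at about 0.154. I lower 18 mm.

>>> arm_command:
  plan:
    - {"dx":0.3,"dy":0,"dz":0,"wx":0,"wy":0,"wz":0}
    - {"dx":0.3,"dy":0,"dz":0,"wx":0,"wy":0,"wz":0}
    - {"dx":0.15,"dy":0,"dz":0,"wx":0,"wy":0,"wz":0}
    - {"dx":0.05,"dy":0,"dz":0,"wx":0,"wy":0,"wz":0}
    - {"dx":0,"dy":0,"dz":0,"wx":0,"wy":0,"wz":0}

```text
time_s: 30.25
tcp_pos: [0.5754, -0.0052, 0.1731]
eef_rot: [87.3, 90.0, 177.4]
contact_force: [-1.2, 0.0, -4.5]
gripper_width: 0.0513
```

```bash
python3 - <<'E'
from h import *
rep((.5756,-.0068,.172),180)
E
```

```text
t 30.25 pos [ 0.5754 -0.0052  0.1731] jawyaw -179.92 xaxis [-7.e-04  0.e+00 -1.e+00] w 0.0513 F [-1.17  0.01 -4.45] M [ 0.094 -0.029  0.032] j [ 18.9  14.2 -17.3  -0.  -58.6 -18.8]
 rot rows total (of .08): [ 0.02  0.   -0.01]
 shift in TARGET axes (of .02): [ 0.06 -0.01 -0.08]
 shift in current axes (of .02): [ 0.06 -0.01 -0.08]
```

>>> arm_command:
  plan:
    - {"dx":0.05,"dy":0,"dz":-0.07,"wx":0.02,"wy":0,"wz":0}
    - {"dx":0,"dy":0,"dz":0,"wx":0,"wy":0,"wz":0}
    - {"dx":0,"dy":0,"dz":0,"wx":0,"wy":0,"wz":0}

```text
time_s: 30.5
tcp_pos: [0.5756, -0.0065, 0.1725]
eef_rot: [-24.4, 90.0, 65.6]
contact_force: [-0.7, 0.6, -5.1]
gripper_width: 0.0519
```

```bash
python3 - <<'E'
from h import *
from scipy.optimize import least_squares
rep((.5756,-.0068,.172),180)
im,d=r.capture("scene"); it,dt=r.capture("top")
rep((.5756,-.0068,.172),180); print(r.get_state()["qd"].round(2))
P=cloud("scene",d); hsv=cv2.cvtColor(im,cv2.COLOR_RGB2HSV)
brass=(hsv[...,0]>14)&(hsv[...,0]<30)&(hsv[...,1]>110)
near=(np.hypot(P[...,0]-.5755,P[...,1]+.007)<.04)&(d>0)
p=P[near&brass&(P[...,2]>.166)&(P[...,2]<.187)]
f=least_squares(lambda c:np.hypot(p[:,0]-c[0],p[:,1]-c[1])-.0265,[.5755,-.007],loss="soft_l1",f_scale=.001); print("knob",len(p),f.x.round(4))
k=near&(P[...,2]>.122)&(P[...,2]<.16); print("foot low z",np.sort(P[k][:,2])[:12].round(4))
cv2.imwrite("pics/s8.png",cv2.resize(im[60:285,150:450],(800,600),interpolation=cv2.INTER_CUBIC)[:,:,::-1])
E
```

```text
t 30.5 pos [ 0.5756 -0.0065  0.1725] jawyaw -179.99 xaxis [ 1.e-04  1.e-04 -1.e+00] w 0.0519 F [-0.68  0.56 -5.09] M [ 0.083 -0.086 -0.045] j [ 18.8  14.2 -17.3  -0.  -58.5 -18.8]
 rot rows total (of .08): [0. 0. 0.]
 shift in TARGET axes (of .02): [ 0.02 -0.   -0.01]
 shift in current axes (of .02): [ 0.02 -0.   -0.01]
t 30.6 pos [ 0.5756 -0.0065  0.1725] jawyaw -179.99 xaxis [ 1.e-04  2.e-04 -1.e+00] w 0.052 F [-1.02  1.11 -3.87] M [ 0.047 -0.083 -0.014] j [ 18.8  14.2 -17.3  -0.  -58.5 -18.8]
 rot rows total (of .08): [0. 0. 0.]
 shift in TARGET axes (of .02): [ 0.02 -0.   -0.02]
 shift in current axes (of .02): [ 0.02 -0.   -0.02]
[-0.01 -0.07 -0.06 -0.05  0.03 -0.01]
knob 128 [ 0.5761 -0.0073]
foot low z [0.1344 0.1367 0.1373 0.1374 0.1374 0.138  0.1381 0.1383 0.1387 0.1389
 0.1392 0.1393]
```

View pics/s8.png

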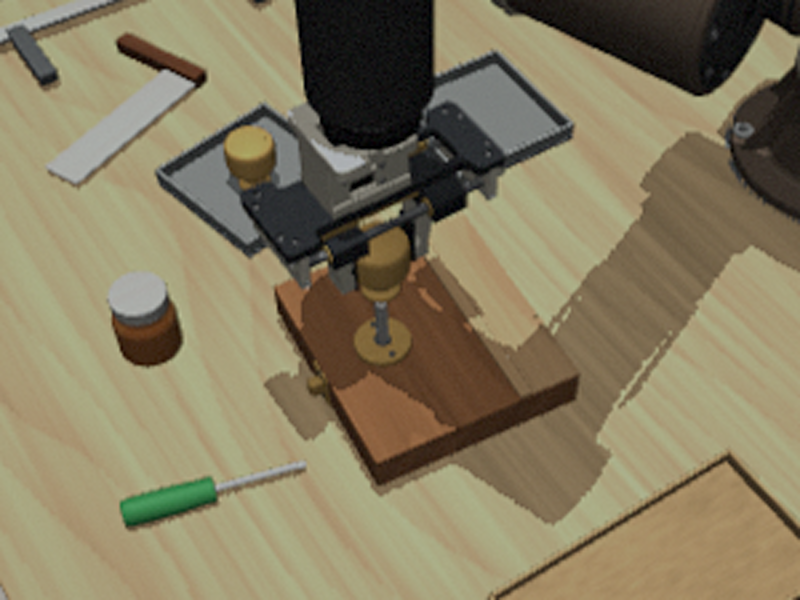

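Solid knob a is in line above the spindle (crop (382,255) over (382,310)), still, with the foot about 20 mm above the tip. The hollow knob is upright in the far tray, and the jar and screwdriver haven't moved. Handing in.

```bash
python3 -c "
from plant import r
print(r.close_job()); print(r.get_state()['time_s'])"
```

```text
the job is handed in; nothing more can be done
None
the job is handed in; nothing more can be done
```

The job is done and was handed in at about 30.6 s of the 72 s allowed. No verdict was reported.

- **Spindle:** I turned it clockwise past 52° until the moment rose to about 0.27 Nm, and the bolt was drawn in flush. Then I let go, and later pictures show the bolt standing out again.
- **Weighing:** Knob a read about 4.5 N (roughly 460 g), so it is the solid one. Knob b read about 2.05 N (roughly 209 g), so it is the hollow one. Readings for knob a ranged from 3.9 to 5.5 N, always about twice knob b.
- **Hollow knob:** Knob b was set down with a gentle +8 N contact in the farther grey tray, and a picture shows it upright there.
- **Solid knob:** I am holding knob a upright and still.
    - **Alignment:** the camera puts its axis at (0.576, -0.007), against (0.576, -0.008) for the spindle.
    - **Gap:** the foot is at about 0.1365 m, roughly 20 mm above the spindle's end, without contact.

**Hard touch:** when I put knob a back in the carton after weighing, it briefly pressed down with about 40 N on the wrist sensor (37.9 N vertically). That went through the held knob rather than the gripper's body, and I eased it at once. The knob stayed upright, moving at most 2 mm.

**Bystanders:** the screwdriver and jar look unmoved in the last picture. The offcut was outside that crop, but it was unmoved in the picture taken at about 17 s, and the arm did not go near it.

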